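# Top tray onto the degassing rack

### The arm

A 6-joint arm with a two-finger parallel gripper is mounted at the origin on the work surface. World frame = base frame: x ahead of the robot, y to its left, z up, the work surface at z = 0. Lengths are in m, angles in rad, forces in N, time in s.
With the tool pointing down it reaches from about 0.3 to 0.775 m from the base axis. Payload 14.6 kg.
Tool frame: the origin (TCP) lies on the centre line of the jaws, within the pads' length; the fingertips stand ctrl.tcp_to_tips ahead of it and the grasp point (between the pads) lies 2 mm behind it (ctrl.tcp_to_tips is the distance from the TCP to the fingertips, in m); z points along the fingers, y is the line along which they close (so a half turn about z gives the same grasp; the last joint's range is limited). The gripper opens to 94 mm and grips with 3 to 60 N. Pads are 16 mm wide; open, the fingers measure 119 mm over their backs; the gripper's body (75 mm by 177 mm) begins 78 mm behind the grasp point.
Start: joints at [1.113, 0.3, 1.521, -0, 1.321, -0.067], TCP at [0.21, 0.509, 0.19] pointing down, gripper open.
Joint ranges: [-3.03, 3.03], [-0.79, 2.21], [0.23, 2.52], [-1.04, 4.18], [0, 3.07], [-2.55, 2.55]. Speed limits (rad/s): [2.22, 2.22, 2.57, 3.14, 3.14, 3.14].

### API

Orientations are given as [roll, pitch, yaw] about the fixed x, y, z axes, in that order (R = Rz(yaw) Ry(pitch) Rx(roll)).
In Python, from station import telemetry, viewer, hand_in, ctrl gives the robot as it stands.
- The arm moves only by the tool step_arm, never from a script. Its argument "plan" is a list of rows, each an object of numbers: "dx", "dy", "dz": the shift along the tool's x, y, z scaled (see below); "rx", "ry", "rz": the turn, a rotation vector about the tool's x, y, z scaled (see below); "claw": the closure, from 0 (fully open) to 1 (shut). In form: [{"dx": .., "dy": .., "dz": .., "rx": .., "ry": .., "rz": .., "claw": ..}, ...]. A call has 1 to 10 rows; each row shifts and turns the commanded pose from where the row before left it, along the tool's axes as they then stand; what a row does not reach is not made up. The controller multiplies each number of a shift by 0.1 m and each number of a turn by 90 degrees. A row lasts 1/10 s, in which the tool goes at most 50 mm and 8.59 degrees, less where a joint would pass 70% of its speed; a pose out of reach is approached as far as the arm can. A call with a number of a shift or a turn outside -1 to 1 is refused whole. A call with a gripper value outside its range is refused whole. The fingers move at their own pace and stop on an object; "grip_force" is the grip in N (left out, the last holds). Time passes only in rows, so rows that do not move let the fingers close. It gives the time, the measured TCP pose, the force, the opening and the grip force at its end, in the units of the state.
- telemetry.get_obs(): the state, without advancing time (a new reading comes with each control period).
- viewer.camera(name): name is "scene" or "top" or "wrist"; returns a dict with "img" (384x512x3 uint8, red, green, blue), "z_map" (384x512 float32, m along the optical axis (not along the pixel's ray), 0 where there is no reading), "fx", "fy", "cx", "cy" (pixels), "R" (3x3) and "t" (3): a world point X has camera coordinates R X + t; the wrist camera has in their place "tool_from_camera" (4x4, takes a point from camera to tool coordinates, whose origin is the TCP and whose axes are the flange's). Camera axes: x right, y down, z forward; pixel columns grow to the right and rows downward; lengths in m; the calibration is good to about 2 mm. A picture is of the moment at which its call begins: read the wrist's pose just before it.
- hand_in(): hands the job in; it is judged then, once.
Trained networks look in a picture, given as the dict that the camera call returned (one of the last four; its "shot" number tells which), for a name from the list of things; names that differ only in an ending like _2 or _b are one class to them, and where a whole thing is asked for, a point or a joint stands for the part that bears it (a point fixed in the world has none). Each returns a list of dicts, best first, with "score" (0 to 1); they miss things now and then, are a little off and sometimes report something else, mostly with a low value. They report only what shows in the picture. A call takes as long as a camera call.
- viewer.recognise(target, picture): "rect" ([left, top, right, bottom] in pixels, round what is visible of it).
The state is a dict: "time_s": time; "qpos": joint angles; "joint_vel": joint speeds; "tau": joint torques, N m; "ee_pos": TCP position; "eef_rot": TCP orientation; "force": force on the tool from outside, world axes, zero at the start; "moment": the same for the moment, N m; "grip_width": finger opening in m; "grip_force": force on a finger pad.
Only numpy, scipy, OpenCV 4.12 (cv2) and the standard library are available. Lean on these libraries where they do the work, as an engineer would, in place of code of your own. Each camera call takes 0.05 s, during which the arm holds its last target. There are 200 camera calls.

### The job

Stack the loose aluminium tray on the four-post rack as its top tier: the posts are loose on their pins and lean, so coax every corner hole over its own post without dropping the tray, then press its rails down past the spring balls until the whole tray lies flat on the post shoulders, and let go. Either end may face forward. Leave the bottle, the cup and the mould block alone, and force nothing: about 25 N is plenty.

Things in the scene. Friction and masses are not known exactly. Their poses are not given: they have to be found in the camera images.
- tray_center (a point): Loose bare-aluminium tray, 0.29 to 0.45 kg: flat plate 206 (its x) by 150 (its y) by 8 mm, a rail along each long edge, both x ends open. Four through-holes, 14.5 mm diameter, at x = +/-70, y = +/-50 mm. This point is its centre, 24 mm above the underside (total height 48 mm); z up. Starts flat on the bench, underside down. It is the same when turned half round.
- tray_rail_p (a point): Middle of the top face of the tray's rail on its +y side: 70 mm beside the tray's centre and 48 mm above the underside. Rails are 206 mm long (along x), 10 mm wide and stand 40 mm above the plate; they can be gripped across from above or pressed down on. Axes as the tray's.
- tray_rail_n (a point): The same point of the rail on the tray's -y side. Pressing down on one rail does not seat the other side, nor does pressing while holding one rail: each side has to be pushed down for itself.
- rack: Fixed rack, origin at the centre of its underside on the bench, z up: railed base deck 236 (x) by 180 mm (y) with two mould boxes (nothing on it higher than 92 mm), and four steel posts, 18 mm thick up to a shoulder, that stand at x = +/-70, y = +/-50 mm when upright.
- post_foot (a point): Pivot pin of the rack's +x, +y post, 30 mm above the bench. All four posts are pinned with play: each leans by itself, forward or back along the rack's x only, up to 4 degrees (tip 8 mm off upright). A light push (0.3 N at the tip) moves one, even the rub of the tray on its tip, and it stays where it is left. How they lean is not reported.
- rack_seat (a point): Middle between the four post shoulders when upright, 120 mm above the bench, axes as the rack's. The seated tray has its underside here, so its centre is 24 mm above this point and its rail tops 48 mm above; the balls then spring out over the plate. It can still sway with the posts along x by up to 7 mm.
- ball_level (a point): Middle of the rack at the height of the spring balls, 131.5 mm above the bench. Above its shoulder (120 mm) each post has a 12 mm neck up to 140 mm, then a cone narrowing to an 9.6 mm flat tip at 146 mm. Two balls per neck look out along +/-x, 2.5 mm proud: the tray rests on them 15 mm above the shoulders until 10 to 15 N down on the middle of a rail pushes in those of that side.
- resin_bottle: Bystander: white bottle, 52 mm diameter, 115 mm high, standing on the bench; origin at the centre of its underside.
- mixing_cup: Bystander: clear plastic cup, 72 mm rim diameter, 85 mm high, standing on the bench; origin at the centre of its underside.
- mould_block: Bystander: brown fibreboard block 75 x 95 x 45 mm high; origin at the centre of its underside.

How it is judged:
On the way, in this order (a step that is already met when the one before it is completed fails the run):
1. the tray is lifted off the bench, higher than the post tips (height (world z) of tray_center above 0.17 m), for 0.1 s.
2. all four holes are over their posts (z of tray_center in the frame of rack below 0.165 m and horizontal distance between tray_center and rack below 0.011 m and angle between the x axis of tray_center and the x axis of rack, either way round below 0.06 rad and angle between tray_center's own z axis and vertical below 0.05 rad), for 0.1 s.
At the end, for the whole second after the job is handed in: the tray lies flat on the four shoulders with each hole over its own post: its centre within 2.5 mm of the seated height and 10 mm of the rack's middle, turned less than 0.04 rad (either end forward) and tilted less than 0.025 rad, and the three bystanders are within 30 mm of where they stood (z of tray_center in the frame of rack below 0.1465 m and horizontal distance between tray_center and rack below 0.01 m and angle between the x axis of tray_center and the x axis of rack, either way round below 0.04 rad and angle between tray_center's own z axis and vertical below 0.025 rad and distance of each of resin_bottle, mixing_cup, mould_block from where it was at the start of the episode below 0.03 m); the robot touches nothing.
It fails at once if the tray was dropped: it fell free of the fingers faster than 0.6 m/s (contact force between the fingers and tray below 0.05 N and linear speed of tray above 0.6 m/s).
It fails at once if the tray was forced against the rack with more than 45 N (contact force between tray and rack above 45 N).
It fails at once if a bystander was knocked over or pushed away (distance of any of resin_bottle, mixing_cup, mould_block from where it was at the start of the episode above 0.06 m or angle between any of resin_bottle, mixing_cup's own z axis and vertical above 0.8 rad).
It also fails if it takes over 67 s, if anything falls off the work surface, if the arm or the gripper's body presses on something with over 40 N, if the wrist force passes 120 N, or if a joint passes its speed limit or range.

## Working session

There is one attempt and no reset: what is moved stays moved. The work goes in short steps, Python scripts to look and compute and a tool call to move; the robot and the scene stay as the last step left them, time stands still between calls to the robot, and variables do not carry over. Pictures are saved under pics/ and viewed, at most 10 in all, crops included, and the job is handed in when it is done.

Besides the shell and the picture viewer there is one more tool, called after "Request:" by a JSON object that holds its "api" and its "payload". step_arm: Moves the arm, as the interface text tells. Shifts and turns lie within -1 to 1; 1 stands for 0.1 m of shift or 90 degrees of turn. Its arguments: {"type":"object","properties":{"plan":{"type":"array"},"grip_force":{"type":"number"}},"required":["plan"]}

```bash
mkdir -p pics; ls
python3 - <<'E'
from station import telemetry, viewer, ctrl
import cv2,numpy as np
o=telemetry.get_obs(); print(o, ctrl.tcp_to_tips)
ims=[]
for n in ["scene","top"]:
    p=viewer.camera(n); np.savez(f"pics/{n}0.npz",**{k:v for k,v in p.items() if not isinstance(v,str)})
    im=p["img"].copy()
    for t in ["tray_center","rack","resin_bottle","mixing_cup","mould_block"]:
        r=viewer.recognise(t,p); print(n,t,[(np.round(d["rect"]),round(d["score"],2)) for d in r[:2]])
    ims.append(im)
    print(n,p["fx"],p["cx"],p["cy"],np.round(p["R"],3).tolist(),p["t"])
im=cv2.resize(np.vstack(ims),(800,1200))[:, :]
cv2.imwrite("pics/a.png",cv2.resize(np.hstack(ims),(800,300))[:,:,::-1])
cv2.imwrite("pics/top.png",cv2.resize(ims[1],(800,600))[:,:,::-1])
cv2.imwrite("pics/scene.png",cv2.resize(ims[0],(800,600))[:,:,::-1])
E
```

```text
pics
{'time_s': 0.0, 'qpos': array([ 1.11339101e+00,  3.00484436e-01,  1.52159593e+00, -3.31460548e-05,
        1.32068625e+00, -6.66228127e-02]), 'joint_vel': array([-8.06447147e-04,  2.23187034e-05, -5.49706358e-04, -2.04171077e-04,
       -6.13155621e-04,  4.63111306e-04]), 'tau': array([-5.88295225e-04, -5.31806874e+01, -3.52731049e+01,  7.08709541e-02,
        2.44980451e-02, -6.70662280e-05]), 'ee_pos': array([0.2093987 , 0.50827134, 0.18987274]), 'eef_rot': array([-3.14041916e+00, -4.61206043e-05,  2.75081834e+00]), 'force': array([ 0.12075996, -0.33103112,  0.03601377]), 'moment': array([-0.01059199, -0.01605499,  0.00391491]), 'grip_force': 0.0, 'grip_width': 0.09435646585127332} 0.017
scene tray_center [(array([297., 170., 391., 247.]), 0.75)]
scene rack [(array([160., 115., 256., 202.]), 0.7)]
scene resin_bottle [(array([168., 187., 191., 225.]), 0.86), (array([295., 173., 391., 246.]), 0.48)]
scene mixing_cup [(array([193., 200., 226., 237.]), 0.96)]
scene mould_block [(array([257., 233., 307., 276.]), 0.74)]
scene 434.7690419288636 260.2232160310933 189.27206449863877 [[-0.463, 0.886, 0.009], [0.594, 0.318, -0.739], [-0.658, -0.337, -0.673]] [ 0.26375174 -0.3378763   1.60561249]
top tray_center [(array([123., 184., 211., 283.]), 0.6)]
top rack [(array([296., 177., 373., 282.]), 0.81)]
top resin_bottle [(array([308., 132., 327., 156.]), 0.78)]
top mixing_cup [(array([268., 125., 296., 158.]), 0.62), (array([183., 123., 224., 164.]), 0.57)]
top mould_block [(array([181., 126., 226., 160.]), 0.59), (array([126., 183., 213., 284.]), 0.46)]
top 390.5795320843821 252.20232193968008 195.33630300435937 [[0.011, -1.0, -0.005], [-0.995, -0.011, -0.098], [0.098, 0.006, -0.995]] [0.02234215 0.63979031 0.93620477]
```

View pics/top.png

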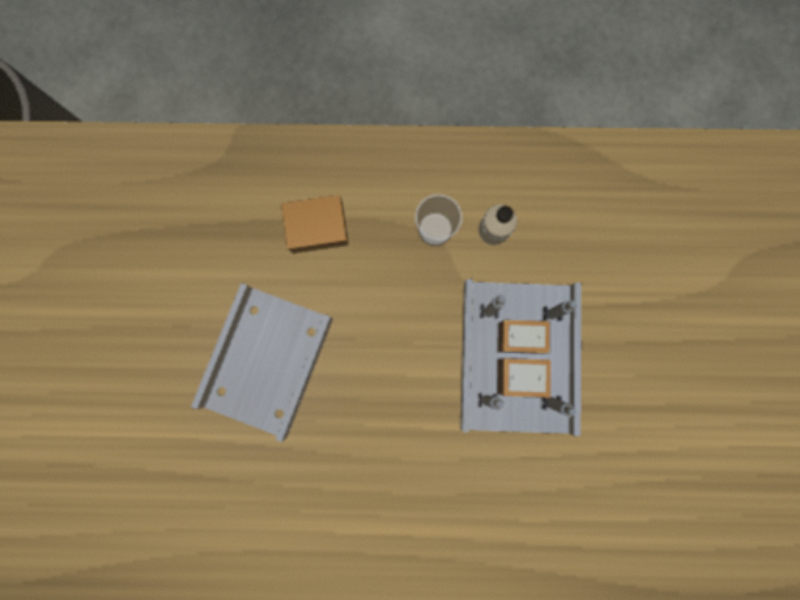

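View pics/scene.png

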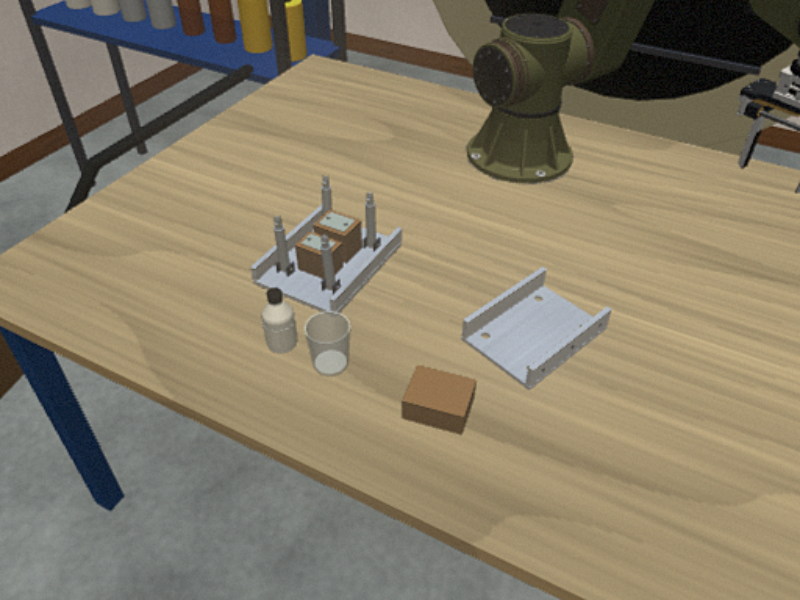

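The top view shows the tray at left (~(262,362) of 800x600), turned about 20°. The rack is at right (~(521,357)), nearly square to the image, with the bottle, cup and block above them (far side). Next I'll measure poses from the depth map.

```bash
cat > h.py <<'E'
import numpy as np,cv2
from scipy.spatial.transform import Rotation as Ro
def cloud(p,T=None):
    z=p["z_map"]; v,u=np.mgrid[:z.shape[0],:z.shape[1]]
    P=np.stack([(u-p["cx"])/p["fx"]*z,(v-p["cy"])/p["fy"]*z,z],-1)
    if T is not None: P=P@T[:3,:3].T+T[:3,3]
    else: P=(P-p["t"])@p["R"]
    P[z==0]=np.nan
    return P
def tool(o):
    T=np.eye(4);T[:3,:3]=Ro.from_euler('xyz',o["eef_rot"]).as_matrix();T[:3,3]=o["ee_pos"];return T
def wristcloud():
    from station import telemetry,viewer
    o=telemetry.get_obs();p=viewer.camera("wrist");T=tool(o)@p["tool_from_camera"]
    return o,p,T,cloud(p,T)
E
python3 - <<'E'
from h import *
p=np.load("pics/top0.npz");P=cloud(p)
print("bench z",np.nanmedian(P[180:280,220:290,2]))
def rect(u0,v0,u1,v1,lo,hi):
    Q=P[v0:v1,u0:u1].reshape(-1,3);m=(Q[:,2]>lo)&(Q[:,2]<hi);Q=Q[m]
    r=cv2.minAreaRect(Q[:,:2].astype(np.float32)*1000);return r,len(Q)
print("tray all",rect(115,175,220,290,.004,.1)); print("tray rail",rect(115,175,220,290,.035,.06))
print("rack",rect(285,170,385,290,.01,.06))
print("block",rect(175,120,230,165,.03,.06)); print("cup",rect(260,120,299,160,.03,.1)); print("bottle",rect(302,125,335,160,.03,.13))
# tips
sub=P[170:290,285:385];m=((sub[...,2]>.12)&(sub[...,2]<.16)).astype(np.uint8)
n,l,s,c=cv2.connectedComponentsWithStats(m)
for i in range(1,n): print("tip",s[i][4],np.round(np.median(sub[l==i],0),4),np.round(sub[l==i].mean(0),4))
E
```

```text
bench z -0.0003772474614113341
tray all (((543.306884765625, 241.7793731689453), (264.4333190917969, 260.4120788574219), 3.9666688442230225), 5155)
tray rail (((549.4010009765625, 234.70578002929688), (150.7420196533203, 204.56114196777344), 69.86882019042969), 871)
rack (((561.1446533203125, -169.2008819580078), (179.98773193359375, 236.13523864746094), 88.63400268554688), 5415)
block (((770.3865966796875, 159.0172119140625), (75.44033813476562, 95.4766845703125), 9.304190635681152), 1182)
cup (((770.4609375, -36.548492431640625), (70.84828186035156, 69.16339874267578), 0.4991896450519562), 403)
bottle (((767.5680541992188, -131.09585571289062), (50.989315032958984, 47.32026290893555), 48.1284294128418), 435)
tip 47 [ 0.6374 -0.1192  0.1372] [ 0.637  -0.1199  0.1336]
tip 47 [ 0.6322 -0.2186  0.1372] [ 0.6322 -0.2188  0.1349]
tip 48 [ 0.4944 -0.1158  0.1362] [ 0.4946 -0.1162  0.1337]
tip 51 [ 0.4858 -0.2156  0.1376] [ 0.4857 -0.2159  0.1346]
```

```bash
cat >> h.py <<'E'
def plan(xyz,yawdeg,n,pose=None,vmax=0.05):
    "rows (dx,dy,dz,rz) to go from present pose to target, straight down tool"
    from station import telemetry
    if pose is None:
        o=telemetry.get_obs();pose=(o["ee_pos"],np.degrees(o["eef_rot"][2]))
    x=np.array(pose[0],float);y=pose[1];d=(yawdeg-y+180)%360-180
    for i in range(n):
        R=Ro.from_euler('xyz',[180,0,y],degrees=True).as_matrix()
        s=R.T@(np.array(xyz)-x)/(n-i)
        assert np.linalg.norm(s)<=.0501 and abs(d/n)<8.6,(s,d/n)
        k=np.round(s*10,3);rz=round(-d/n/90,4)
        print('{"dx":%g,"dy":%g,"dz":%g,"rz":%g},'%(*k,rz),end='')
        x=x+R@k/10;y-=rz*90
    print();print("end",np.round(x,4),round(y,2))
E
python3 -c "
from h import *
plan((.549,.235,.34),159.87,10)"
```

```text
{"dx":-0.418,"dy":-0.124,"dz":-0.15,"rz":-0.0025},{"dx":-0.418,"dy":-0.125,"dz":-0.15,"rz":-0.0025},{"dx":-0.417,"dy":-0.127,"dz":-0.149,"rz":-0.0025},{"dx":-0.417,"dy":-0.128,"dz":-0.15,"rz":-0.0025},{"dx":-0.416,"dy":-0.13,"dz":-0.149,"rz":-0.0025},{"dx":-0.415,"dy":-0.132,"dz":-0.15,"rz":-0.0025},{"dx":-0.415,"dy":-0.133,"dz":-0.149,"rz":-0.0025},{"dx":-0.415,"dy":-0.135,"dz":-0.15,"rz":-0.0025},{"dx":-0.414,"dy":-0.137,"dz":-0.149,"rz":-0.0025},{"dx":-0.413,"dy":-0.138,"dz":-0.15,"rz":-0.0025},
end [0.549 0.235 0.34 ] 159.86
```

Request:
{"api": "step_arm", "payload": {"plan": [{"dx":-0.42,"dy":-0.12,"dz":-0.15,"rz":-0.0025},{"dx":-0.42,"dy":-0.125,"dz":-0.15,"rz":-0.0025},{"dx":-0.417,"dy":-0.127,"dz":-0.15,"rz":-0.0025},{"dx":-0.417,"dy":-0.13,"dz":-0.15,"rz":-0.0025},{"dx":-0.416,"dy":-0.13,"dz":-0.15,"rz":-0.0025},{"dx":-0.415,"dy":-0.132,"dz":-0.15,"rz":-0.0025},{"dx":-0.415,"dy":-0.133,"dz":-0.15,"rz":-0.0025},{"dx":-0.415,"dy":-0.135,"dz":-0.15,"rz":-0.0025},{"dx":-0.414,"dy":-0.137,"dz":-0.15,"rz":-0.0025},{"dx":-0.413,"dy":-0.138,"dz":-0.15,"rz":-0.0025}]}}

```text
$.plan[0]: bad value
```

Run:
```python
from h import *
o,p,T,P=wristcloud(); o,p,T,P=wristcloud()
print(o["ee_pos"],np.degrees(o["eef_rot"]),o["joint_vel"].round(3))
print(p["fx"],p["cx"],p["cy"],np.round(p["tool_from_camera"],3).tolist())
np.savez("pics/w1.npz",P=P,img=p["img"],T=T)
cv2.imwrite("pics/w1.png",p["img"][:,:,::-1])
Q=P.reshape(-1,3);Q=Q[np.isfinite(Q[:,0])]
print(Q.min(0),Q.max(0))
m=(Q[:,2]>.004)&(Q[:,2]<.07)&(np.hypot(Q[:,0]-.5494,Q[:,1]-.2347)<.135)
print(cv2.minAreaRect(Q[m][:,:2].astype(np.float32)*1000))
t=m&(Q[:,2]>.04)
print(cv2.minAreaRect(Q[t][:,:2].astype(np.float32)*1000), np.median(Q[t][:,2]))
```

```text
[0.20950048 0.50852346 0.19047888] [1.79997053e+02 1.31787992e-03 1.57608604e+02] [ 0.     0.    -0.001 -0.001 -0.    -0.   ]
345.5053826988097 254.97104716199635 187.855875485877 [[0.001, -0.968, -0.253, 0.072], [1.0, 0.001, 0.001, -0.0], [-0.001, -0.253, 0.968, -0.193], [0.0, 0.0, 0.0, 1.0]]
[-0.04303393  0.17162663 -0.75626729] [1.02224794 1.3455964  0.32837979]
((0.0, 0.0), (0.0, 0.0), 0.0)
((0.0, 0.0), (0.0, 0.0), 0.0) nan
  return _methods._mean(a, axis=axis, dtype=dtype,
  ret = ret.dtype.type(ret / rcount)
```

View pics/w1.png

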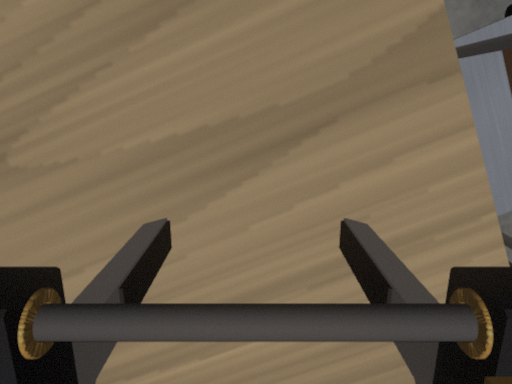

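The wrist camera looks along the fingers, and its image-up is tool +x. The plan was refused, so I'll try again with all keys given in each row.

Request:
{"api": "step_arm", "payload": {"plan": [{"dx":-0.42,"dy":-0.12,"dz":-0.15,"rx":0,"ry":0,"rz":-0.0025,"claw":0},{"dx":-0.42,"dy":-0.125,"dz":-0.15,"rx":0,"ry":0,"rz":-0.0025,"claw":0},{"dx":-0.417,"dy":-0.127,"dz":-0.15,"rx":0,"ry":0,"rz":-0.0025,"claw":0},{"dx":-0.417,"dy":-0.13,"dz":-0.15,"rx":0,"ry":0,"rz":-0.0025,"claw":0},{"dx":-0.416,"dy":-0.13,"dz":-0.15,"rx":0,"ry":0,"rz":-0.0025,"claw":0},{"dx":-0.415,"dy":-0.132,"dz":-0.15,"rx":0,"ry":0,"rz":-0.0025,"claw":0},{"dx":-0.415,"dy":-0.133,"dz":-0.15,"rx":0,"ry":0,"rz":-0.0025,"claw":0},{"dx":-0.415,"dy":-0.135,"dz":-0.15,"rx":0,"ry":0,"rz":-0.0025,"claw":0},{"dx":-0.414,"dy":-0.137,"dz":-0.15,"rx":0,"ry":0,"rz":-0.0025,"claw":0},{"dx":-0.413,"dy":-0.138,"dz":-0.15,"rx":0,"ry":0,"rz":-0.0025,"claw":0}]}}

```text
time_s: 1.7
ee_pos: [0.5506, 0.2337, 0.3412]
eef_rot: [3.141, 0.0, 2.79]
force: [-0.0, -0.6, 0.1]
grip_width: 0.0943
grip_force: 0.0
```

```bash
cat > m1.py <<'E'
from h import *
import sys
o,p,T,P=wristcloud(); o,p,T,P=wristcloud()
print(o["time_s"],o["ee_pos"],np.degrees(o["eef_rot"]),np.abs(o["joint_vel"]).max().round(3))
n=sys.argv[1]
np.savez(f"pics/{n}.npz",P=P,img=p["img"],T=T,z_map=p["z_map"],**{k:p[k] for k in("fx","fy","cx","cy")})
cv2.imwrite(f"pics/{n}.png",p["img"][:,:,::-1])
E
python3 m1.py w2
python3 - <<'E'
from h import *
d=np.load("pics/w2.npz");P=d["P"]
Q=P.reshape(-1,3);Q=Q[np.isfinite(Q[:,0])]
m=(Q[:,2]>.004)&(Q[:,2]<.07)&(np.hypot(Q[:,0]-.5494,Q[:,1]-.2347)<.135)
print(cv2.minAreaRect(Q[m][:,:2].astype(np.float32)*1000))
t=m&(Q[:,2]>.04)
print(cv2.minAreaRect(Q[t][:,:2].astype(np.float32)*1000), np.median(Q[t][:,2]))
E
```

```text
1.75 [0.55444396 0.22974059 0.34262882] [1.79974717e+02 1.46183206e-01 1.59667754e+02] 0.126
((548.876220703125, 234.666748046875), (150.3845977783203, 205.91607666015625), 70.01773834228516)
((548.876220703125, 234.666748046875), (150.3845977783203, 205.91607666015625), 70.01773834228516) 0.046765153566689366
```

View pics/w2.png

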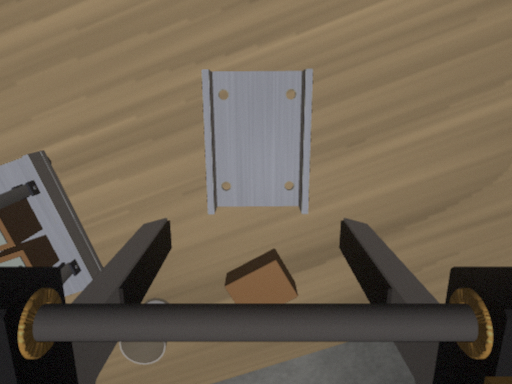

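Picture: the tray is centred at pixel (257,140) with holes at (223,95), (291,94), (226,186) and (289,186). The wrist depth fit agrees with the top view within 0.5 mm. Next I'll go over the rack.

```bash
python3 -c "
from h import *
from station import telemetry
o=telemetry.get_obs();print(o['time_s'],o['ee_pos'],o['eef_rot'],o['joint_vel'].round(3))
plan((.561,-.169,.36),88.63,10)"
```

```text
1.8 [0.55254524 0.23183798 0.34131655] [3.14106749e+00 1.60562417e-03 2.78580410e+00] [ 0.074 -0.031  0.097  0.016 -0.036  0.066]
{"dx":-0.148,"dy":-0.373,"dz":-0.019,"rz":0.0789},{"dx":-0.192,"dy":-0.352,"dz":-0.019,"rz":0.0789},{"dx":-0.234,"dy":-0.325,"dz":-0.019,"rz":0.0789},{"dx":-0.273,"dy":-0.294,"dz":-0.019,"rz":0.0789},{"dx":-0.307,"dy":-0.258,"dz":-0.018,"rz":0.0789},{"dx":-0.337,"dy":-0.218,"dz":-0.019,"rz":0.0789},{"dx":-0.361,"dy":-0.174,"dz":-0.018,"rz":0.0789},{"dx":-0.38,"dy":-0.128,"dz":-0.019,"rz":0.0789},{"dx":-0.392,"dy":-0.081,"dz":-0.018,"rz":0.0789},{"dx":-0.4,"dy":-0.031,"dz":-0.019,"rz":0.0789},
end [ 0.561 -0.169  0.36 ] 88.6
```

Request:
{"api": "step_arm", "payload": {"plan": [{"dx":-0.148,"dy":-0.373,"dz":-0.02,"rx":0,"ry":0,"rz":0.079,"claw":0},{"dx":-0.192,"dy":-0.352,"dz":-0.02,"rx":0,"ry":0,"rz":0.079,"claw":0},{"dx":-0.234,"dy":-0.325,"dz":-0.02,"rx":0,"ry":0,"rz":0.079,"claw":0},{"dx":-0.273,"dy":-0.294,"dz":-0.02,"rx":0,"ry":0,"rz":0.079,"claw":0},{"dx":-0.307,"dy":-0.258,"dz":-0.02,"rx":0,"ry":0,"rz":0.079,"claw":0},{"dx":-0.337,"dy":-0.218,"dz":-0.02,"rx":0,"ry":0,"rz":0.079,"claw":0},{"dx":-0.361,"dy":-0.174,"dz":-0.02,"rx":0,"ry":0,"rz":0.079,"claw":0},{"dx":-0.38,"dy":-0.128,"dz":-0.02,"rx":0,"ry":0,"rz":0.079,"claw":0},{"dx":-0.392,"dy":-0.081,"dz":-0.02,"rx":0,"ry":0,"rz":0.079,"claw":0},{"dx":-0.4,"dy":-0.031,"dz":-0.02,"rx":0,"ry":0,"rz":0.079,"claw":0}]}}

```text
time_s: 2.8
ee_pos: [0.559, -0.1668, 0.3605]
eef_rot: [-3.142, -0.0, 1.544]
force: [0.4, 0.7, -0.0]
grip_width: 0.094
grip_force: 0.0
```

Request:
{"api": "step_arm", "payload": {"plan": [{"dx":0,"dy":0,"dz":0,"rx":0,"ry":0,"rz":0,"claw":0},{"dx":0,"dy":0,"dz":0,"rx":0,"ry":0,"rz":0,"claw":0},{"dx":0,"dy":0,"dz":0,"rx":0,"ry":0,"rz":0,"claw":0}]}}

```text
time_s: 3.1
ee_pos: [0.5594, -0.1646, 0.3605]
eef_rot: [3.142, -0.0, 1.551]
force: [0.3, 0.7, -0.8]
grip_width: 0.0944
grip_force: 0.0
```

```bash
python3 m1.py w3
python3 - <<'E'
from h import *
d=np.load("pics/w3.npz");P=d["P"]
Q=P.reshape(-1,3);Q=Q[np.isfinite(Q[:,0])]
m=(Q[:,2]>.01)&(Q[:,2]<.06)&(np.abs(Q[:,0]-.561)<.135)&(np.abs(Q[:,1]+.169)<.11)
print(cv2.minAreaRect(Q[m][:,:2].astype(np.float32)*1000))
mm=((P[...,2]>.125)&(P[...,2]<.16)&(np.abs(P[...,0]-.561)<.1)&(np.abs(P[...,1]+.169)<.08)).astype(np.uint8)
n,l,s,c=cv2.connectedComponentsWithStats(mm)
for i in range(1,n):
    if s[i][4]<15: continue
    q=P[l==i];zt=np.percentile(q[:,2],95);k=q[q[:,2]>zt-.004]
    print(s[i],c[i].round(1),"ztop",zt.round(4),len(k),((k.min(0)+k.max(0))/2).round(4),k.mean(0).round(4))
E
```

```text
3.15 [ 0.55942714 -0.16441863  0.36056969] [ 1.79989996e+02 -5.39345205e-03  8.89001623e+01] 0.003
((561.9115600585938, -168.87655639648438), (178.58155822753906, 236.5423583984375), 88.95523071289062)
[193 116  14  11 113] [199.7 121.1] ztop 0.1438 32 [ 0.4948 -0.1174  0.1422] [ 0.4962 -0.117   0.142 ]
[313 117  14  11 115] [320.  121.6] ztop 0.1426 47 [ 0.639  -0.1208  0.142 ] [ 0.6384 -0.1201  0.1407]
[192 196  13  12 112] [197.7 201. ] ztop 0.1434 28 [ 0.4862 -0.2165  0.1426] [ 0.487  -0.2154  0.1417]
[307 196  13  12 115] [313.4 201.4] ztop 0.1425 55 [ 0.6338 -0.2201  0.1413] [ 0.6332 -0.2199  0.1401]
```

View pics/w3.png

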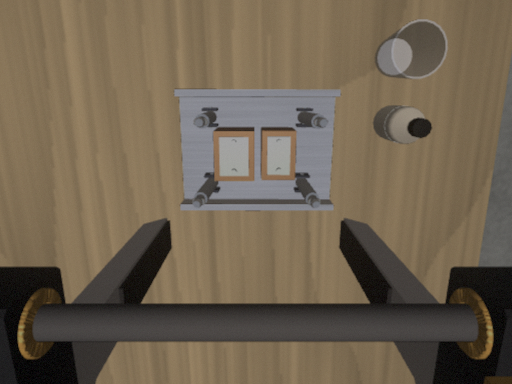

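Picture: the rack is square to the image with tips at (198,121), (322,121), (196,201) and (315,201). The fore/aft tip offsets are +6.4, +3.5, +2.1 and −4.2 mm. I'll stand each post upright by clamping it lightly between the fingers along x, at the post's own upright spot.

```bash
python3 -c "
from h import *
plan((.6326,-.1206,.185),88.7,5)
plan((.6326,-.1206,.118),88.7,2,((.6326,-.1206,.185),88.7))
plan((.6303,-.2204,.118),88.7,4,((.6326,-.1206,.118),88.7))
plan((.4904,-.2172,.18),88.7,4,((.6303,-.2204,.18),88.7))
"
```

```text
{"dx":0.091,"dy":0.145,"dz":0.351,"rz":0.0004},{"dx":0.091,"dy":0.144,"dz":0.351,"rz":0.0004},{"dx":0.09,"dy":0.144,"dz":0.351,"rz":0.0004},{"dx":0.091,"dy":0.145,"dz":0.352,"rz":0.0004},{"dx":0.091,"dy":0.144,"dz":0.351,"rz":0.0004},
end [ 0.6326 -0.1206  0.185 ] 88.72
{"dx":0,"dy":-0,"dz":0.335,"rz":-0},{"dx":0,"dy":-0,"dz":0.335,"rz":-0},
end [ 0.6326 -0.1206  0.118 ] 88.7
{"dx":-0.25,"dy":-0,"dz":-0,"rz":-0},{"dx":-0.249,"dy":-0,"dz":-0,"rz":-0},{"dx":-0.25,"dy":-0,"dz":-0,"rz":-0},{"dx":-0.249,"dy":-0,"dz":-0,"rz":-0},
end [ 0.6303 -0.2204  0.118 ] 88.7
{"dx":0,"dy":-0.35,"dz":-0,"rz":-0},{"dx":0,"dy":-0.35,"dz":-0,"rz":-0},{"dx":0,"dy":-0.35,"dz":-0,"rz":-0},{"dx":0,"dy":-0.349,"dz":-0,"rz":-0},
end [ 0.4904 -0.2172  0.18  ] 88.7
```

Request:
{"api": "step_arm", "payload": {"plan": [{"dx":0.09,"dy":0.145,"dz":0.35,"rx":0,"ry":0,"rz":0,"claw":0.4},{"dx":0.09,"dy":0.145,"dz":0.35,"rx":0,"ry":0,"rz":0,"claw":0.4},{"dx":0.09,"dy":0.145,"dz":0.35,"rx":0,"ry":0,"rz":0,"claw":0.4},{"dx":0.09,"dy":0.145,"dz":0.35,"rx":0,"ry":0,"rz":0,"claw":0.4},{"dx":0.09,"dy":0.145,"dz":0.355,"rx":0,"ry":0,"rz":0.002,"claw":0.4},{"dx":0,"dy":0,"dz":0,"rx":0,"ry":0,"rz":0,"claw":0.4},{"dx":0,"dy":0,"dz":0,"rx":0,"ry":0,"rz":0,"claw":0.4}], "grip_force": 3}}

```text
time_s: 3.9
ee_pos: [0.6327, -0.1218, 0.1859]
eef_rot: [3.142, 0.0, 1.548]
force: [0.4, 0.0, 1.1]
grip_width: 0.0564
grip_force: 0.0
```

Good tracking. Now down and clamp.

Request:
{"api": "step_arm", "payload": {"plan": [{"dx":0,"dy":0,"dz":0.34,"rx":0,"ry":0,"rz":0,"claw":0.4},{"dx":0,"dy":0,"dz":0.34,"rx":0,"ry":0,"rz":0,"claw":0.4},{"dx":0,"dy":0,"dz":0,"rx":0,"ry":0,"rz":0,"claw":0.4},{"dx":0,"dy":0,"dz":0,"rx":0,"ry":0,"rz":0,"claw":1},{"dx":0,"dy":0,"dz":0,"rx":0,"ry":0,"rz":0,"claw":1},{"dx":0,"dy":0,"dz":0,"rx":0,"ry":0,"rz":0,"claw":1},{"dx":0,"dy":0,"dz":0,"rx":0,"ry":0,"rz":0,"claw":1},{"dx":0,"dy":0,"dz":0,"rx":0,"ry":0,"rz":0,"claw":1}], "grip_force": 3}}

```text
time_s: 4.7
ee_pos: [0.6331, -0.1224, 0.1177]
eef_rot: [3.141, 0.0, 1.546]
force: [0.3, -0.5, -0.5]
grip_width: 0.0198
grip_force: 0.2
```

Request:
{"api": "step_arm", "payload": {"plan": [{"dx":0,"dy":0,"dz":0,"rx":0,"ry":0,"rz":0,"claw":1},{"dx":0,"dy":0,"dz":0,"rx":0,"ry":0,"rz":0,"claw":1},{"dx":0,"dy":0,"dz":0,"rx":0,"ry":0,"rz":0,"claw":1}]}}

```text
time_s: 5.0
ee_pos: [0.6329, -0.1223, 0.1172]
eef_rot: [3.141, 0.0, 1.546]
force: [-0.2, 0.2, 3.6]
grip_width: 0.0159
grip_force: 3.2
```

Request:
{"api": "step_arm", "payload": {"plan": [{"dx":0,"dy":0,"dz":0,"rx":0,"ry":0,"rz":0,"claw":0.4},{"dx":0,"dy":0,"dz":0,"rx":0,"ry":0,"rz":0,"claw":0.4},{"dx":0,"dy":0,"dz":0,"rx":0,"ry":0,"rz":0,"claw":0.4},{"dx":0,"dy":0,"dz":0,"rx":0,"ry":0,"rz":0,"claw":0.4}]}}

```text
time_s: 5.4
ee_pos: [0.6327, -0.1223, 0.1168]
eef_rot: [-3.141, -0.0, 1.546]
force: [0.6, 0.4, 0.0]
grip_width: 0.0442
grip_force: 0.0
```

Request:
{"api": "step_arm", "payload": {"plan": [{"dx":-0.245,"dy":0,"dz":-0.01,"rx":0,"ry":0,"rz":0,"claw":0.4},{"dx":-0.245,"dy":0,"dz":0,"rx":0,"ry":0,"rz":0,"claw":0.4},{"dx":-0.245,"dy":0,"dz":0,"rx":0,"ry":0,"rz":0,"claw":0.4},{"dx":-0.245,"dy":0,"dz":0,"rx":0,"ry":0,"rz":0,"claw":0.4},{"dx":0,"dy":0,"dz":0,"rx":0,"ry":0,"rz":0,"claw":0.4},{"dx":0,"dy":0,"dz":0,"rx":0,"ry":0,"rz":0,"claw":1},{"dx":0,"dy":0,"dz":0,"rx":0,"ry":0,"rz":0,"claw":1},{"dx":0,"dy":0,"dz":0,"rx":0,"ry":0,"rz":0,"claw":1},{"dx":0,"dy":0,"dz":0,"rx":0,"ry":0,"rz":0,"claw":1},{"dx":0,"dy":0,"dz":0,"rx":0,"ry":0,"rz":0,"claw":1}]}}

```text
time_s: 6.4
ee_pos: [0.6305, -0.2199, 0.118]
eef_rot: [3.141, -0.0, 1.547]
force: [0.3, -0.3, 0.4]
grip_width: 0.0194
grip_force: 0.2
```

Request:
{"api": "step_arm", "payload": {"plan": [{"dx":0,"dy":0,"dz":0,"rx":0,"ry":0,"rz":0,"claw":1},{"dx":0,"dy":0,"dz":0,"rx":0,"ry":0,"rz":0,"claw":1},{"dx":0,"dy":0,"dz":0,"rx":0,"ry":0,"rz":0,"claw":1}]}}

```text
time_s: 6.7
ee_pos: [0.6305, -0.2202, 0.1181]
eef_rot: [3.141, -0.0, 1.546]
force: [0.6, -0.2, 1.7]
grip_width: 0.0149
grip_force: 3.1
```

Request:
{"api": "step_arm", "payload": {"plan": [{"dx":0,"dy":0,"dz":0,"rx":0,"ry":0,"rz":0,"claw":0.4},{"dx":0,"dy":0,"dz":0,"rx":0,"ry":0,"rz":0,"claw":0.4},{"dx":0,"dy":0,"dz":0,"rx":0,"ry":0,"rz":0,"claw":0.4},{"dx":0,"dy":0,"dz":-0.35,"rx":0,"ry":0,"rz":0,"claw":0.4},{"dx":0,"dy":0,"dz":-0.35,"rx":0,"ry":0,"rz":0,"claw":0.4},{"dx":0,"dy":-0.35,"dz":0,"rx":0,"ry":0,"rz":0,"claw":0.4},{"dx":0,"dy":-0.35,"dz":0,"rx":0,"ry":0,"rz":0,"claw":0.4},{"dx":0,"dy":-0.35,"dz":0,"rx":0,"ry":0,"rz":0,"claw":0.4},{"dx":0,"dy":-0.35,"dz":0,"rx":0,"ry":0,"rz":0,"claw":0.4},{"dx":0,"dy":0,"dz":0,"rx":0,"ry":0,"rz":0,"claw":0.4}]}}

```text
time_s: 7.7
ee_pos: [0.4877, -0.2168, 0.1884]
eef_rot: [-3.141, 0.0, 1.545]
force: [-1.2, -0.3, 0.3]
grip_width: 0.0567
grip_force: 0.0
```

Request:
{"api": "step_arm", "payload": {"plan": [{"dx":0,"dy":0,"dz":0,"rx":0,"ry":0,"rz":0,"claw":0.4},{"dx":0,"dy":0,"dz":0,"rx":0,"ry":0,"rz":0,"claw":0.4}]}}

```text
time_s: 7.9
ee_pos: [0.4911, -0.2169, 0.188]
eef_rot: [3.141, 0.0, 1.546]
force: [0.3, 0.5, -0.9]
grip_width: 0.0564
grip_force: 0.0
```

Request:
{"api": "step_arm", "payload": {"plan": [{"dx":0,"dy":-0.005,"dz":0.35,"rx":0,"ry":0,"rz":0,"claw":0.4},{"dx":0,"dy":0,"dz":0.35,"rx":0,"ry":0,"rz":0,"claw":0.4},{"dx":0,"dy":0,"dz":0,"rx":0,"ry":0,"rz":0,"claw":0.4},{"dx":0,"dy":0,"dz":0,"rx":0,"ry":0,"rz":0,"claw":1},{"dx":0,"dy":0,"dz":0,"rx":0,"ry":0,"rz":0,"claw":1},{"dx":0,"dy":0,"dz":0,"rx":0,"ry":0,"rz":0,"claw":1},{"dx":0,"dy":0,"dz":0,"rx":0,"ry":0,"rz":0,"claw":1},{"dx":0,"dy":0,"dz":0,"rx":0,"ry":0,"rz":0,"claw":1},{"dx":0,"dy":0,"dz":0,"rx":0,"ry":0,"rz":0,"claw":1},{"dx":0,"dy":0,"dz":0,"rx":0,"ry":0,"rz":0,"claw":1}]}}

```text
time_s: 8.9
ee_pos: [0.49, -0.2169, 0.1183]
eef_rot: [3.141, 0.0, 1.546]
force: [0.1, -0.1, 1.5]
grip_width: 0.0146
grip_force: 3.3
```

Request:
{"api": "step_arm", "payload": {"plan": [{"dx":0,"dy":0,"dz":0,"rx":0,"ry":0,"rz":0,"claw":0.4},{"dx":0,"dy":0,"dz":0,"rx":0,"ry":0,"rz":0,"claw":0.4},{"dx":0,"dy":0,"dz":0,"rx":0,"ry":0,"rz":0,"claw":0.4},{"dx":0,"dy":0,"dz":0,"rx":0,"ry":0,"rz":0,"claw":0.4},{"dx":0.25,"dy":0,"dz":0,"rx":0,"ry":0,"rz":0,"claw":0.4},{"dx":0.25,"dy":0,"dz":0,"rx":0,"ry":0,"rz":0,"claw":0.4},{"dx":0.25,"dy":0,"dz":0,"rx":0,"ry":0,"rz":0,"claw":0.4},{"dx":0.25,"dy":0,"dz":0,"rx":0,"ry":0,"rz":0,"claw":0.4},{"dx":0,"dy":0,"dz":0,"rx":0,"ry":0,"rz":0,"claw":0.4},{"dx":0,"dy":0,"dz":0,"rx":0,"ry":0,"rz":0,"claw":0.4}]}}

```text
time_s: 9.9
ee_pos: [0.4925, -0.1168, 0.118]
eef_rot: [3.141, 0.0, 1.547]
force: [-0.2, 0.5, -1.0]
grip_width: 0.0566
grip_force: 0.0
```

Request:
{"api": "step_arm", "payload": {"plan": [{"dx":0,"dy":0,"dz":0,"rx":0,"ry":0,"rz":0,"claw":1},{"dx":0,"dy":0,"dz":0,"rx":0,"ry":0,"rz":0,"claw":1},{"dx":0,"dy":0,"dz":0,"rx":0,"ry":0,"rz":0,"claw":1},{"dx":0,"dy":0,"dz":0,"rx":0,"ry":0,"rz":0,"claw":1},{"dx":0,"dy":0,"dz":0,"rx":0,"ry":0,"rz":0,"claw":1},{"dx":0,"dy":0,"dz":0,"rx":0,"ry":0,"rz":0,"claw":1},{"dx":0,"dy":0,"dz":0,"rx":0,"ry":0,"rz":0,"claw":1}]}}

```text
time_s: 10.6
ee_pos: [0.4924, -0.1169, 0.1181]
eef_rot: [3.141, 0.0, 1.546]
force: [-0.7, -0.2, 1.0]
grip_width: 0.0147
grip_force: 3.1
```

Request:
{"api": "step_arm", "payload": {"plan": [{"dx":0,"dy":0,"dz":0,"rx":0,"ry":0,"rz":0,"claw":0.4},{"dx":0,"dy":0,"dz":0,"rx":0,"ry":0,"rz":0,"claw":0.4},{"dx":0,"dy":0,"dz":0,"rx":0,"ry":0,"rz":0,"claw":0.4},{"dx":0,"dy":0,"dz":-0.3,"rx":0,"ry":0,"rz":0,"claw":0.2},{"dx":-0.03,"dy":0.1,"dz":-0.4,"rx":0,"ry":0,"rz":0,"claw":0},{"dx":-0.1,"dy":0.14,"dz":-0.4,"rx":0,"ry":0,"rz":0,"claw":0},{"dx":-0.1,"dy":0.14,"dz":-0.4,"rx":0,"ry":0,"rz":0,"claw":0},{"dx":-0.1,"dy":0.14,"dz":-0.4,"rx":0,"ry":0,"rz":0,"claw":0},{"dx":-0.1,"dy":0.14,"dz":-0.4,"rx":0,"ry":0,"rz":0,"claw":0},{"dx":0,"dy":0,"dz":-0.1,"rx":0,"ry":0,"rz":0,"claw":0}]}}

```text
time_s: 11.6
ee_pos: [0.5586, -0.1625, 0.3617]
eef_rot: [3.137, 0.002, 1.545]
force: [-0.1, 0.9, -0.2]
grip_width: 0.091
grip_force: 0.0
```

Request:
{"api": "step_arm", "payload": {"plan": [{"dx":0,"dy":0,"dz":0,"rx":0,"ry":0,"rz":0,"claw":0},{"dx":0,"dy":0,"dz":0,"rx":0,"ry":0,"rz":0,"claw":0}]}}

```text
time_s: 11.8
ee_pos: [0.5569, -0.1612, 0.3564]
eef_rot: [-3.14, -0.001, 1.546]
force: [-0.3, 0.0, -0.3]
grip_width: 0.0937
grip_force: 0.0
```

```bash
python3 m1.py w4
python3 - <<'E'
from h import *
d=np.load("pics/w4.npz");P=d["P"]
mm=((P[...,2]>.125)&(P[...,2]<.16)&(np.abs(P[...,0]-.561)<.1)&(np.abs(P[...,1]+.169)<.08)).astype(np.uint8)
n,l,s,c=cv2.connectedComponentsWithStats(mm)
for i in range(1,n):
    if s[i][4]<15: continue
    q=P[l==i];zt=np.percentile(q[:,2],95);k=q[q[:,2]>zt-.004]
    print(s[i],c[i].round(1),"ztop",zt.round(4),len(k),((k.min(0)+k.max(0))/2).round(4),k.mean(0).round(4))
im=cv2.resize(d["img"][90:240,150:370],(792,540),interpolation=cv2.INTER_CUBIC);cv2.imwrite("pics/w4c.png",im[:,:,::-1])
E
```

```text
11.85 [ 0.55681712 -0.16113705  0.3562761 ] [-1.79861044e+02 -4.47502358e-02  8.85912291e+01] 0.003
[311 119  14  11 114] [317.8 124.2] ztop 0.1435 34 [ 0.6333 -0.12    0.1422] [ 0.6318 -0.119   0.1417]
[194 120  14  11 116] [200.2 124.7] ztop 0.1434 37 [ 0.4932 -0.1179  0.1422] [ 0.4937 -0.1172  0.1411]
[197 199  14  12 117] [203.2 204.7] ztop 0.1435 29 [ 0.4902 -0.2168  0.1426] [ 0.4914 -0.2156  0.1417]
[308 199  13  12 117] [314.1 204.4] ztop 0.1436 25 [ 0.63   -0.2187  0.1421] [ 0.6295 -0.2177  0.1419]
```

View pics/w4c.png

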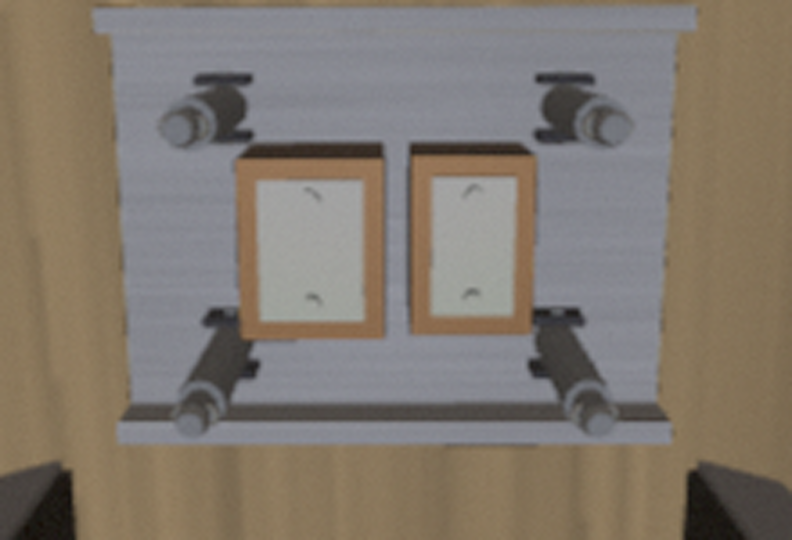

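Picture (crop): all four posts now stand symmetrically, with tips at crop (180,128), (610,128), (195,413) and (597,413). The rack is at (0.5616, −0.1687) with yaw −1.25°. Next I'll grip the tray's −y rail.

```bash
python3 -c "
from h import *
from station import telemetry
print(telemetry.get_obs()['qpos'].round(3))
plan((.5250,.1689,.12),159.98,10)"
```

```text
[-0.345  0.312  1.13  -0.     1.702 -0.32 ]
{"dx":0.329,"dy":-0.04,"dz":0.236,"rz":-0.0793},{"dx":0.332,"dy":0.001,"dz":0.236,"rz":-0.0793},{"dx":0.329,"dy":0.042,"dz":0.236,"rz":-0.0793},{"dx":0.321,"dy":0.083,"dz":0.237,"rz":-0.0793},{"dx":0.308,"dy":0.122,"dz":0.236,"rz":-0.0793},{"dx":0.291,"dy":0.16,"dz":0.237,"rz":-0.0793},{"dx":0.268,"dy":0.195,"dz":0.236,"rz":-0.0793},{"dx":0.242,"dy":0.226,"dz":0.237,"rz":-0.0793},{"dx":0.212,"dy":0.255,"dz":0.236,"rz":-0.0793},{"dx":0.179,"dy":0.279,"dz":0.237,"rz":-0.0793},
end [0.5251 0.1689 0.12  ] 159.96
```

Request:
{"api": "step_arm", "payload": {"plan": [{"dx":0.33,"dy":-0.04,"dz":0.236,"rx":0,"ry":0,"rz":-0.0793,"claw":0.4},{"dx":0.332,"dy":0,"dz":0.236,"rx":0,"ry":0,"rz":-0.0793,"claw":0.4},{"dx":0.33,"dy":0.042,"dz":0.236,"rx":0,"ry":0,"rz":-0.0793,"claw":0.4},{"dx":0.32,"dy":0.083,"dz":0.236,"rx":0,"ry":0,"rz":-0.0793,"claw":0.4},{"dx":0.308,"dy":0.122,"dz":0.236,"rx":0,"ry":0,"rz":-0.0793,"claw":0.4},{"dx":0.29,"dy":0.16,"dz":0.236,"rx":0,"ry":0,"rz":-0.0793,"claw":0.4},{"dx":0.268,"dy":0.195,"dz":0.236,"rx":0,"ry":0,"rz":-0.0793,"claw":0.4},{"dx":0.242,"dy":0.226,"dz":0.236,"rx":0,"ry":0,"rz":-0.0793,"claw":0.4},{"dx":0.212,"dy":0.255,"dz":0.236,"rx":0,"ry":0,"rz":-0.0793,"claw":0.4},{"dx":0.179,"dy":0.28,"dz":0.236,"rx":0,"ry":0,"rz":-0.0793,"claw":0.4}]}}

```text
time_s: 12.9
ee_pos: [0.5244, 0.1699, 0.1203]
eef_rot: [-3.141, -0.001, 2.797]
force: [-0.2, 0.2, 0.5]
grip_width: 0.0562
grip_force: 0.0
```

Request:
{"api": "step_arm", "payload": {"plan": [{"dx":0,"dy":0,"dz":0,"rx":0,"ry":0,"rz":0,"claw":0.4},{"dx":0,"dy":0,"dz":0,"rx":0,"ry":0,"rz":0,"claw":0.4},{"dx":0,"dy":0,"dz":0,"rx":0,"ry":0,"rz":0,"claw":0.4}]}}

```text
time_s: 13.2
ee_pos: [0.5258, 0.1679, 0.1225]
eef_rot: [3.141, 0.001, 2.79]
force: [0.6, 0.5, -0.2]
grip_width: 0.0565
grip_force: 0.0
```

```bash
python3 -c "
from h import *
from station import telemetry
o=telemetry.get_obs();print(o['ee_pos'],np.degrees(o['eef_rot']),o['joint_vel'].round(3))
plan((.5250,.1689,.031),159.98,3)"
```

```text
[0.52581032 0.16793614 0.12249506] [1.79985994e+02 3.70250662e-02 1.59835911e+02] [-0.011 -0.006 -0.005 -0.     0.001 -0.003]
{"dx":0.004,"dy":0.002,"dz":0.305,"rz":-0.0005},{"dx":0.003,"dy":0.002,"dz":0.305,"rz":-0.0005},{"dx":0.004,"dy":0.002,"dz":0.305,"rz":-0.0005},
end [0.525  0.1689 0.031 ] 159.97
```

Request:
{"api": "step_arm", "payload": {"plan": [{"dx":0.004,"dy":0.002,"dz":0.305,"rx":0,"ry":0,"rz":-0.0005,"claw":0.4},{"dx":0.003,"dy":0.002,"dz":0.305,"rx":0,"ry":0,"rz":-0.0005,"claw":0.4},{"dx":0.004,"dy":0.002,"dz":0.3,"rx":0,"ry":0,"rz":-0.0005,"claw":0.4},{"dx":0,"dy":0,"dz":0,"rx":0,"ry":0,"rz":0,"claw":0.4},{"dx":0,"dy":0,"dz":0,"rx":0,"ry":0,"rz":0,"claw":1},{"dx":0,"dy":0,"dz":0,"rx":0,"ry":0,"rz":0,"claw":1},{"dx":0,"dy":0,"dz":0,"rx":0,"ry":0,"rz":0,"claw":1},{"dx":0,"dy":0,"dz":0,"rx":0,"ry":0,"rz":0,"claw":1},{"dx":0,"dy":0,"dz":0,"rx":0,"ry":0,"rz":0,"claw":1},{"dx":0,"dy":0,"dz":0,"rx":0,"ry":0,"rz":0,"claw":1}], "grip_force": 50}}

```text
time_s: 14.2
ee_pos: [0.5249, 0.1696, 0.0312]
eef_rot: [3.141, 0.0, 2.794]
force: [-0.8, 0.4, -0.6]
grip_width: 0.0117
grip_force: 0.0
```

Request:
{"api": "step_arm", "payload": {"plan": [{"dx":0,"dy":0,"dz":0,"rx":0,"ry":0,"rz":0,"claw":1},{"dx":0,"dy":0,"dz":0,"rx":0,"ry":0,"rz":0,"claw":1},{"dx":0,"dy":0,"dz":0,"rx":0,"ry":0,"rz":0,"claw":1}]}}

```text
time_s: 14.5
ee_pos: [0.5248, 0.1696, 0.0311]
eef_rot: [3.142, 0.0, 2.794]
force: [-1.1, -0.3, 4.4]
grip_width: 0.0083
grip_force: 50.0
```

Request:
{"api": "step_arm", "payload": {"plan": [{"dx":0,"dy":0,"dz":-0.1,"rx":0,"ry":0,"rz":0,"claw":1},{"dx":0,"dy":0,"dz":-0.25,"rx":0,"ry":0,"rz":0,"claw":1},{"dx":0,"dy":0,"dz":-0.35,"rx":0,"ry":0,"rz":0,"claw":1},{"dx":0,"dy":0,"dz":-0.4,"rx":0,"ry":0,"rz":0,"claw":1},{"dx":0,"dy":0,"dz":-0.4,"rx":0,"ry":0,"rz":0,"claw":1},{"dx":0,"dy":0,"dz":-0.35,"rx":0,"ry":0,"rz":0,"claw":1},{"dx":0,"dy":0,"dz":-0.15,"rx":0,"ry":0,"rz":0,"claw":1},{"dx":0,"dy":0,"dz":0,"rx":0,"ry":0,"rz":0,"claw":1},{"dx":0,"dy":0,"dz":0,"rx":0,"ry":0,"rz":0,"claw":1}]}}

```text
time_s: 15.4
ee_pos: [0.5245, 0.1695, 0.2304]
eef_rot: [-3.141, -0.0, 2.794]
force: [-0.8, -0.5, -1.2]
grip_width: 0.0004
grip_force: 0.0
```

```bash
cat > m2.py <<'E'
from h import *
from station import telemetry,viewer
# tray in tool frame: from wrist cloud
import sys
o,p,T,P=wristcloud(); n=sys.argv[1]
print(o["time_s"],o["ee_pos"],np.degrees(o["eef_rot"]),o["moment"].round(2),o["force"].round(1))
L=(P-o["ee_pos"])@tool(o)[:3,:3]  # tool coords
np.savez(f"pics/{n}.npz",P=P,L=L,img=p["img"])
cv2.imwrite(f"pics/{n}.png",cv2.resize(p["img"],(800,600))[:,:,::-1])
q=viewer.camera("top");C=cloud(q);np.savez(f"pics/{n}t.npz",P=C,img=q["img"])
E
python3 m2.py w5
python3 - <<'E'
from h import *
d=np.load("pics/w5.npz");L=d["L"].reshape(-1,3)
# plate region: tool z between 0.005 and 0.05 ; y within 0.. .16 either sign
m=(L[:,2]>.012)&(L[:,2]<.06)&(np.abs(L[:,0])<.15)&(np.abs(L[:,1])>.012)&(np.abs(L[:,1])<.17)
Q=L[m];print(len(Q),Q.min(0),Q.max(0))
for lo in range(-12,16,2):
    s=(np.abs(Q[:,1]*100-lo-1)<1); 
    if s.sum()>20:print(lo+1,s.sum(),np.median(Q[s],0).round(4), Q[s].min(0).round(3),Q[s].max(0).round(3))
E
```

```text
15.4 [0.5244973  0.16952795 0.23040469] [-1.79978097e+02 -2.68558328e-02  1.60084611e+02] [-0.02  0.06  0.03] [-0.8 -0.5 -1.2]Traceback (most recent call last):
  File "<stdin>", line 5, in <module>
    return umr_minimum(a, axis, None, out, keepdims, initial, where)
ValueError: zero-size array to reduction operation minimum which has no identity
```

View pics/w5.png

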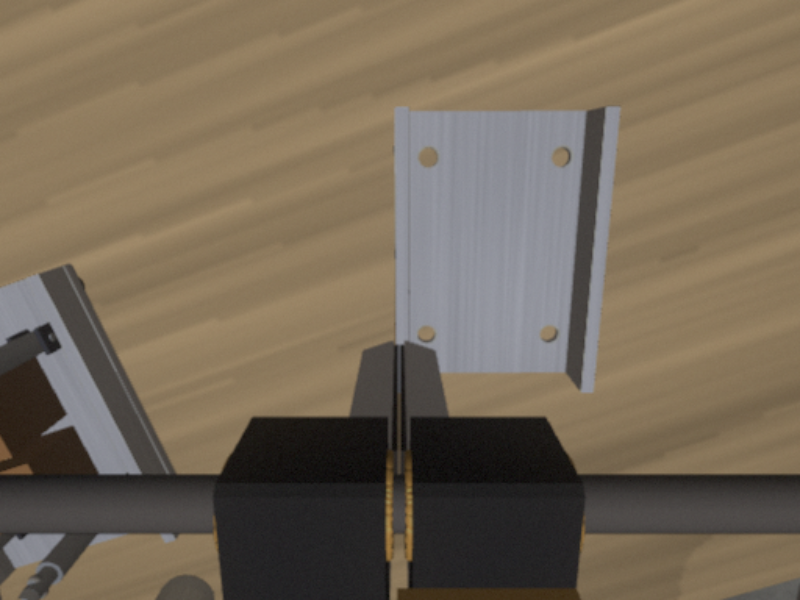

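The tray stayed on the bench: the grip slipped right at the start of the lift. The picture shows it flat at (500,240) on the bench, with the fingers shut at (400,400). I'll re-measure and retry with more grip and a slow lift.

Run:
```python
from h import *
for n in["w5","w5t"]:
    Q=np.load(f"pics/{n}.npz")["P"].reshape(-1,3);Q=Q[np.isfinite(Q[:,0])]
    m=(Q[:,2]>.035)&(Q[:,2]<.06)&(np.hypot(Q[:,0]-.5494,Q[:,1]-.2347)<.16)
    print(n,m.sum(),cv2.minAreaRect(Q[m][:,:2].astype(np.float32)*1000),np.percentile(Q[m][:,2],[50,98]))
plan((.5250,.1689,.12),160,3)
```

```text
w5 3637 ((548.6547241210938, 237.10218811035156), (150.31683349609375, 205.06903076171875), 70.27194213867188) [0.0466848  0.04845699]
w5t 386 ((600.9524536132812, 217.68882751464844), (150.1424560546875, 94.7122802734375), 70.1062240600586) [0.0470867  0.05071121]
{"dx":-0.003,"dy":-0.001,"dz":0.365,"rz":0.0003},{"dx":-0.003,"dy":-0.001,"dz":0.365,"rz":0.0003},{"dx":-0.003,"dy":-0.001,"dz":0.366,"rz":0.0003},
end [0.525  0.1689 0.12  ] 160.0
```

Run:
```python
from h import *
plan((.5250,.1712,.08),160.27,4)
plan((.5250,.1712,.028),160.27,2,((.5250,.1712,.08),160.27))
```

```text
{"dx":-0,"dy":0.005,"dz":0.374,"rz":-0.0005},{"dx":-0,"dy":0.005,"dz":0.374,"rz":-0.0005},{"dx":-0,"dy":0.004,"dz":0.374,"rz":-0.0005},{"dx":-0.001,"dy":0.005,"dz":0.374,"rz":-0.0005},
end [0.525  0.1712 0.08  ] 160.27
{"dx":0,"dy":-0,"dz":0.26,"rz":-0},{"dx":0,"dy":-0,"dz":0.26,"rz":-0},
end [0.525  0.1712 0.028 ] 160.27
```

Request:
{"api": "step_arm", "payload": {"plan": [{"dx":0,"dy":0.005,"dz":0.37,"rx":0,"ry":0,"rz":-0.0005,"claw":0.5},{"dx":0,"dy":0.005,"dz":0.37,"rx":0,"ry":0,"rz":-0.0005,"claw":0.5},{"dx":0,"dy":0.005,"dz":0.37,"rx":0,"ry":0,"rz":-0.0005,"claw":0.5},{"dx":0,"dy":0.005,"dz":0.37,"rx":0,"ry":0,"rz":-0.0005,"claw":0.5},{"dx":0,"dy":0,"dz":0,"rx":0,"ry":0,"rz":0,"claw":0.5},{"dx":0,"dy":0,"dz":0.26,"rx":0,"ry":0,"rz":0,"claw":0.5},{"dx":0,"dy":0,"dz":0.26,"rx":0,"ry":0,"rz":0,"claw":0.5},{"dx":0,"dy":0,"dz":0,"rx":0,"ry":0,"rz":0,"claw":0.5},{"dx":0,"dy":0,"dz":0,"rx":0,"ry":0,"rz":0,"claw":0.5}], "grip_force": 60}}

```text
time_s: 16.4
ee_pos: [0.526, 0.1716, 0.0324]
eef_rot: [3.141, 0.001, 2.797]
force: [-0.6, 0.6, 0.2]
grip_width: 0.047
grip_force: 0.0
```

Request:
{"api": "step_arm", "payload": {"plan": [{"dx":0,"dy":0,"dz":0,"rx":0,"ry":0,"rz":0,"claw":1},{"dx":0,"dy":0,"dz":0,"rx":0,"ry":0,"rz":0,"claw":1},{"dx":0,"dy":0,"dz":0,"rx":0,"ry":0,"rz":0,"claw":1},{"dx":0,"dy":0,"dz":0,"rx":0,"ry":0,"rz":0,"claw":1},{"dx":0,"dy":0,"dz":0,"rx":0,"ry":0,"rz":0,"claw":1},{"dx":0,"dy":0,"dz":0,"rx":0,"ry":0,"rz":0,"claw":1},{"dx":0,"dy":0,"dz":0,"rx":0,"ry":0,"rz":0,"claw":1}]}}

```text
time_s: 17.1
ee_pos: [0.5255, 0.1715, 0.0312]
eef_rot: [3.141, 0.0, 2.797]
force: [-1.0, 0.1, 3.2]
grip_width: 0.0074
grip_force: 60.0
```

```bash
python3 m2.py w6
python3 - <<'E'
from h import *
L=np.load("pics/w6.npz")["L"].reshape(-1,3)
m=(np.abs(L[:,0])<.14)&(L[:,2]<.06)&(L[:,2]>-.06)&(L[:,0]>.03)
for lo in range(-10,170,10):
    s=m&(np.abs(L[:,1]*1000-lo-5)<5); 
    if s.sum()>20:print(lo+5,s.sum(),np.median(L[s],0).round(4), L[s].min(0).round(3),L[s].max(0).round(3))
E
```

```text
17.1 [0.52553991 0.17153987 0.03115188] [1.79991894e+02 9.59609014e-03 1.60264583e+02] [-0.    0.17 -0.01] [-1.   0.1  3.2]
-5 2883 [ 0.0789 -0.004  -0.015 ] [ 0.03  -0.01  -0.018] [ 0.129 -0.     0.035]
5 2766 [0.079  0.0041 0.0233] [ 0.03   0.    -0.019] [0.128 0.01  0.034]
15 2704 [0.0827 0.015  0.0247] [0.03  0.01  0.022] [0.129 0.02  0.034]
25 2765 [0.0815 0.025  0.0247] [0.03  0.02  0.022] [0.128 0.03  0.034]
35 2725 [0.0821 0.035  0.0245] [0.03  0.03  0.022] [0.129 0.04  0.034]
45 2737 [0.0822 0.045  0.0244] [0.03  0.04  0.022] [0.128 0.05  0.035]
55 2735 [0.0821 0.055  0.0244] [0.03  0.05  0.022] [0.128 0.06  0.034]
65 2733 [0.0822 0.065  0.0244] [0.03  0.06  0.022] [0.128 0.07  0.034]
75 2729 [0.0821 0.075  0.0244] [0.03  0.07  0.022] [0.129 0.08  0.034]
85 2742 [0.0821 0.0851 0.0245] [0.03  0.08  0.022] [0.128 0.09  0.034]
95 2740 [0.0822 0.0951 0.0244] [0.03  0.09  0.022] [0.129 0.1   0.034]
105 2710 [0.0816 0.105  0.0244] [0.03  0.1   0.021] [0.128 0.11  0.034]
115 2567 [0.0851 0.115  0.0246] [0.03  0.11  0.022] [0.129 0.12  0.035]
125 2896 [0.0788 0.1252 0.0247] [0.03  0.12  0.022] [0.129 0.13  0.034]
135 6521 [0.0677 0.1345 0.012 ] [ 0.03   0.13  -0.017] [0.129 0.14  0.034]
145 715 [0.1171 0.1448 0.0321] [0.104 0.14  0.03 ] [0.129 0.15  0.034]
155 219 [0.1148 0.1517 0.0321] [0.106 0.15  0.03 ] [0.128 0.155 0.034]
```

Request:
{"api": "step_arm", "payload": {"plan": [{"dx":0,"dy":0,"dz":-0.02,"rx":0,"ry":0,"rz":0,"claw":1},{"dx":0,"dy":0,"dz":-0.03,"rx":0,"ry":0,"rz":0,"claw":1},{"dx":0,"dy":0,"dz":-0.03,"rx":0,"ry":0,"rz":0,"claw":1},{"dx":0,"dy":0,"dz":-0.02,"rx":0,"ry":0,"rz":0,"claw":1},{"dx":0,"dy":0,"dz":0,"rx":0,"ry":0,"rz":0,"claw":1}]}}

```text
time_s: 17.7
ee_pos: [0.5255, 0.1715, 0.0412]
eef_rot: [-3.142, 0.0, 2.797]
force: [-0.7, -0.2, -2.4]
grip_width: 0.0071
grip_force: 60.4
```

```bash
python3 m2.py w7
python3 - <<'E'
from h import *
L=np.load("pics/w7.npz")["L"].reshape(-1,3)
m=(np.abs(L[:,0])<.14)&(L[:,2]<.06)&(L[:,2]>-.06)&(L[:,0]>.03)
for lo in range(-10,170,20):
    s=m&(np.abs(L[:,1]*1000-lo-5)<5); 
    if s.sum()>20:print(lo+5,s.sum(),np.median(L[s],0).round(4), L[s].min(0).round(3),L[s].max(0).round(3))
d=np.load("pics/w7.npz")
E
```

```text
17.7 [0.52551538 0.17146513 0.04119922] [-1.79999421e+02  1.36153574e-02  1.60267589e+02] [-0.2   0.03 -0.01] [-0.7 -0.2 -2.4]
-5 2767 [ 0.0785 -0.0038 -0.0151] [ 0.03  -0.01  -0.018] [ 0.131 -0.     0.045]
15 2621 [0.0822 0.0151 0.0261] [0.03  0.01  0.022] [0.131 0.02  0.045]
35 2644 [0.0823 0.035  0.0271] [0.03  0.03  0.025] [0.131 0.04  0.044]
55 2607 [0.0823 0.055  0.0285] [0.03  0.05  0.026] [0.131 0.06  0.045]
75 2559 [0.0825 0.075  0.03  ] [0.03  0.07  0.027] [0.131 0.08  0.044]
95 2566 [0.0831 0.095  0.0313] [0.03  0.09  0.029] [0.131 0.1   0.044]
115 2375 [0.0861 0.1153 0.033 ] [0.03 0.11 0.03] [0.131 0.12  0.044]
135 7499 [0.0683 0.1333 0.0136] [ 0.03   0.13  -0.008] [0.131 0.14  0.044]
155 628 [0.1191 0.1545 0.0421] [0.107 0.15  0.04 ] [0.131 0.16  0.044]
```

View pics/w7.png

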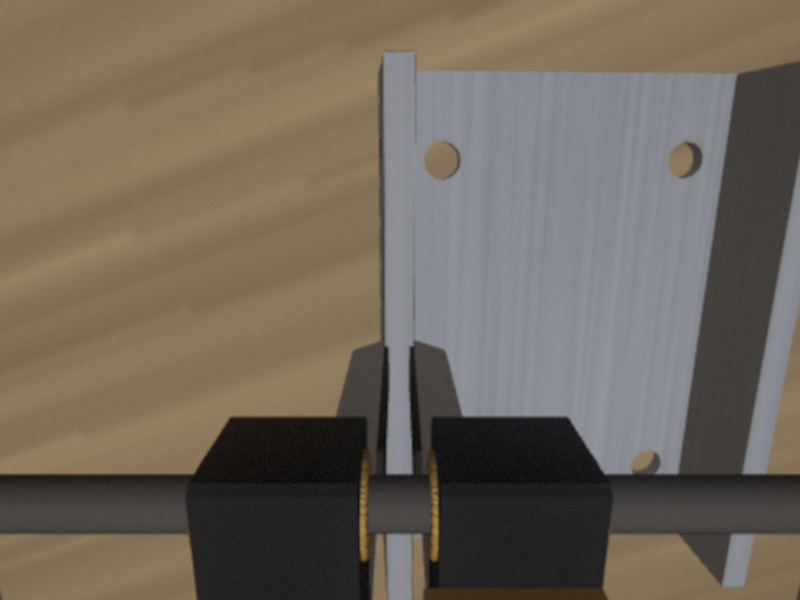

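The tray is held but sags about 4°, with its far rail still on the bench. I'll lift a little further to see whether the sag stays bounded.

Request:
{"api": "step_arm", "payload": {"plan": [{"dx":0,"dy":0,"dz":-0.02,"rx":0,"ry":0,"rz":0,"claw":1},{"dx":0,"dy":0,"dz":-0.03,"rx":0,"ry":0,"rz":0,"claw":1},{"dx":0,"dy":0,"dz":-0.03,"rx":0,"ry":0,"rz":0,"claw":1},{"dx":0,"dy":0,"dz":-0.02,"rx":0,"ry":0,"rz":0,"claw":1},{"dx":0,"dy":0,"dz":0,"rx":0,"ry":0,"rz":0,"claw":1}]}}

```text
time_s: 18.3
ee_pos: [0.5259, 0.1716, 0.0516]
eef_rot: [3.141, 0.001, 2.797]
force: [-0.4, -0.1, 0.1]
grip_width: 0.0008
grip_force: 0.0
```

```bash
cat > m3.py <<'E'
from h import *
import sys
# fit plate plane in the tool frame, rail top centre
o,p,T,P=wristcloud()
Rt=tool(o)[:3,:3];L=((P-o["ee_pos"])@Rt)
np.savez(f"pics/{sys.argv[1]}.npz",P=P,L=L,img=p["img"])
l=L.reshape(-1,3);s=(l[:,0]>.035)&(l[:,0]<.095)&(l[:,1]>.022)&(l[:,1]<.11)&(l[:,2]<.07)&(l[:,2]>.01)
A=np.c_[l[s][:,:2],np.ones(s.sum())];k=np.ones(len(A),bool)
for _ in range(4):
    c=np.linalg.lstsq(A[k],l[s][k][:,2],rcond=None)[0];r=l[s][:,2]-A@c;k=np.abs(r)<.0025
print("t",o["time_s"],"ee",o["ee_pos"].round(4),np.degrees(o["eef_rot"]).round(2),"F",o["force"].round(1),"M",o["moment"].round(2),"w",round(o["grip_width"],4))
print("plate slope x,y deg",np.degrees(np.arctan(c[:2])).round(2),"z0",c[2].round(4),"rms",r[k].std().round(4),k.mean().round(2))
n=Rt@np.array([c[0],c[1],-1]);n/=np.linalg.norm(n);n*=np.sign(n[2]);print("tray normal world",n.round(4))
E
python3 m3.py w8
```

```text
t 18.3 ee [0.5259 0.1716 0.0516] [1.7995e+02 6.0000e-02 1.6026e+02] F [-0.4 -0.1  0.1] M [ 0.04 -0.01 -0.01] w 0.0008
plate slope x,y deg [-0.08 -0.01] z0 0.0447 rms 0.0007 0.99
tray normal world [-0.     -0.0011  1.    ]
```

It slipped again when the far side took its weight, because the moment about the rail is too large. New approach: grip deeper, then roll the tool and tray together about the far bottom edge, which shortens the weight's lever before lifting. First I'll re-measure the tray.

Run:
```python
from h import *
from station import viewer,telemetry
C=cloud(viewer.camera("top"))
d=np.load("pics/w8.npz");L=d["L"].reshape(-1,3);Q=d["P"].reshape(-1,3)
s=(L[:,0]>.05)&(L[:,0]<.1)&(np.abs(L[:,1])<.02)&(Q[:,2]>.042)&(Q[:,2]<.056)
q=L[s]; 
for x in(.055,.07,.085):
    b=q[np.abs(q[:,0]-x)<.006];print("rail tool y at x",x,(b[:,1].min()+b[:,1].max())/2,np.ptp(b[:,1]))
s=(np.abs(L[:,1])<.02)&(Q[:,2]>.042)&(Q[:,2]<.056);print("rail end tool x",L[s][:,0].max())
print(telemetry.get_obs()['ee_pos'],telemetry.get_obs()["qpos"].round(2))
```

```text
rail tool y at x 0.055 0.001353029867440151 0.009659207256406389
rail tool y at x 0.07 0.0013659384094018895 0.009562193556284505
rail tool y at x 0.085 0.001326583825958423 0.009396339162750138
rail end tool x 0.10338597708397525
[0.52561982 0.17156167 0.05117318] [ 0.25  0.46  1.65  0.    1.03 -0.98]
```

Request:
{"api": "step_arm", "payload": {"plan": [{"dx":0,"dy":0.01,"dz":0,"rx":0,"ry":0,"rz":0,"claw":0.65},{"dx":0,"dy":0,"dz":0,"rx":0,"ry":0,"rz":0,"claw":0.65},{"dx":0,"dy":0,"dz":0,"rx":0,"ry":0,"rz":0,"claw":0.65},{"dx":0,"dy":0,"dz":0.12,"rx":0,"ry":0,"rz":0,"claw":0.65},{"dx":0,"dy":0,"dz":0.125,"rx":0,"ry":0,"rz":0,"claw":0.65},{"dx":0,"dy":0,"dz":0,"rx":0,"ry":0,"rz":0,"claw":0.65},{"dx":0,"dy":0,"dz":0,"rx":0,"ry":0,"rz":0,"claw":1},{"dx":0,"dy":0,"dz":0,"rx":0,"ry":0,"rz":0,"claw":1},{"dx":0,"dy":0,"dz":0,"rx":0,"ry":0,"rz":0,"claw":1},{"dx":0,"dy":0,"dz":0,"rx":0,"ry":0,"rz":0,"claw":1}], "grip_force": 60}}

```text
time_s: 19.4
ee_pos: [0.526, 0.1725, 0.0268]
eef_rot: [3.141, 0.001, 2.797]
force: [0.8, 0.8, 0.4]
grip_width: 0.0092
grip_force: 60.0
```

Request:
{"api": "step_arm", "payload": {"plan": [{"dx":0,"dy":0,"dz":0,"rx":0,"ry":0,"rz":0,"claw":1},{"dx":0,"dy":0,"dz":0,"rx":0,"ry":0,"rz":0,"claw":1},{"dx":0,"dy":0,"dz":0,"rx":0,"ry":0,"rz":0,"claw":1}]}}

```text
time_s: 19.7
ee_pos: [0.5261, 0.1725, 0.0268]
eef_rot: [3.141, 0.001, 2.797]
force: [0.6, 0.6, 2.8]
grip_width: 0.009
grip_force: 60.0
```

Request:
{"api": "step_arm", "payload": {"plan": [{"dx":0,"dy":0.006,"dz":-0.032,"rx":0.014,"ry":0,"rz":0,"claw":1},{"dx":0,"dy":0.012,"dz":-0.064,"rx":0.028,"ry":0,"rz":0,"claw":1},{"dx":0,"dy":0.012,"dz":-0.064,"rx":0.028,"ry":0,"rz":0,"claw":1},{"dx":0,"dy":0.012,"dz":-0.064,"rx":0.028,"ry":0,"rz":0,"claw":1},{"dx":0,"dy":0.012,"dz":-0.064,"rx":0.028,"ry":0,"rz":0,"claw":1},{"dx":0,"dy":0,"dz":0,"rx":0,"ry":0,"rz":0,"claw":1}]}}

```text
time_s: 20.3
ee_pos: [0.5286, 0.1804, 0.055]
eef_rot: [-2.942, 0.001, 2.798]
force: [-0.3, -1.3, -1.5]
grip_width: 0.0089
grip_force: 60.0
```

```bash
python3 m3.py w9
```

```text
t 20.3 ee [0.5286 0.1804 0.055 ] [-1.6857e+02  4.0000e-02  1.6032e+02] F [-0.3 -1.3 -1.5] M [-0.06 -0.09  0.01] w 0.0089
plate slope x,y deg [-0.07 -0.04] z0 0.0199 rms 0.0007 0.98
tray normal world [0.067  0.1857 0.9803]
```

Request:
{"api": "step_arm", "payload": {"plan": [{"dx":0,"dy":0.012,"dz":-0.064,"rx":0.028,"ry":0,"rz":0,"claw":1},{"dx":0,"dy":0.012,"dz":-0.064,"rx":0.028,"ry":0,"rz":0,"claw":1},{"dx":0,"dy":0.012,"dz":-0.064,"rx":0.028,"ry":0,"rz":0,"claw":1},{"dx":0,"dy":0.012,"dz":-0.064,"rx":0.028,"ry":0,"rz":0,"claw":1},{"dx":0,"dy":-0.005,"dz":-0.015,"rx":0,"ry":0,"rz":0,"claw":1},{"dx":0,"dy":-0.01,"dz":-0.03,"rx":0,"ry":0,"rz":0,"claw":1},{"dx":0,"dy":-0.01,"dz":-0.03,"rx":0,"ry":0,"rz":0,"claw":1},{"dx":0,"dy":-0.01,"dz":-0.03,"rx":0,"ry":0,"rz":0,"claw":1},{"dx":0,"dy":0,"dz":0,"rx":0,"ry":0,"rz":0,"claw":1}]}}

```text
time_s: 21.25
ee_pos: [0.5326, 0.1906, 0.0898]
eef_rot: [-2.769, 0.001, 2.797]
force: [0.4, -0.8, -2.8]
grip_width: 0.0091
grip_force: 60.2
```

```bash
python3 m3.py w10
```

```text
t 21.25 ee [0.5326 0.1906 0.0898] [-1.5864e+02  3.0000e-02  1.6024e+02] F [ 0.4 -0.8 -2.8] M [ 0.2  -0.11 -0.02] w 0.0091
plate slope x,y deg [0.   1.39] z0 0.0199 rms 0.0007 1.0
tray normal world [0.1302 0.3641 0.9222]
```

The deep grip holds: the tray is off the bench with only 1.4° of sag. I'll lift gently.

Request:
{"api": "step_arm", "payload": {"plan": [{"dx":0,"dy":-0.018,"dz":-0.047,"rx":0,"ry":0,"rz":0,"claw":1},{"dx":0,"dy":-0.036,"dz":-0.093,"rx":0,"ry":0,"rz":0,"claw":1},{"dx":0,"dy":-0.055,"dz":-0.14,"rx":0,"ry":0,"rz":0,"claw":1},{"dx":0,"dy":-0.073,"dz":-0.186,"rx":0,"ry":0,"rz":0,"claw":1},{"dx":0,"dy":-0.091,"dz":-0.233,"rx":0,"ry":0,"rz":0,"claw":1},{"dx":0,"dy":-0.091,"dz":-0.233,"rx":0,"ry":0,"rz":0,"claw":1},{"dx":0,"dy":-0.091,"dz":-0.233,"rx":0,"ry":0,"rz":0,"claw":1},{"dx":0,"dy":-0.091,"dz":-0.233,"rx":0,"ry":0,"rz":0,"claw":1},{"dx":0,"dy":-0.073,"dz":-0.186,"rx":0,"ry":0,"rz":0,"claw":1},{"dx":0,"dy":-0.055,"dz":-0.14,"rx":0,"ry":0,"rz":0,"claw":1}]}}

```text
time_s: 22.3
ee_pos: [0.5324, 0.1911, 0.2772]
eef_rot: [-2.77, 0.002, 2.797]
force: [0.3, -0.4, -3.2]
grip_width: 0.009
grip_force: 60.2
```

```bash
python3 m3.py w11
```

```text
t 22.3 ee [0.5324 0.1911 0.2772] [-1.5869e+02  1.1000e-01  1.6027e+02] F [ 0.3 -0.4 -3.2] M [ 0.21 -0.05 -0.02] w 0.009
plate slope x,y deg [0.03 1.38] z0 0.0198 rms 0.0007 1.0
tray normal world [0.1282 0.3638 0.9226]
```

```bash
cat >> h.py <<'E'
def plan2(xyz,rpy,n,pose=None,ramp=3):
    "smooth move incl. full orientation; rows grouped in tens"
    from station import telemetry
    if pose is None:
        o=telemetry.get_obs();pose=(o["ee_pos"],np.degrees(o["eef_rot"]))
    x=np.array(pose[0],float);R=Ro.from_euler('xyz',pose[1],degrees=True);G=Ro.from_euler('xyz',rpy,degrees=True)
    w=np.minimum(np.minimum(np.arange(1,n+1),np.arange(n,0,-1))/ramp,1);rest=w.sum()
    for i in range(n):
        f=w[i]/rest;rest-=w[i]
        k=np.round(R.inv().apply(np.array(xyz)-x)*f*10,3);r=np.round((R.inv()*G).as_rotvec()*f/(np.pi/2),4)
        print('{"dx":%g,"dy":%g,"dz":%g,"rx":%g,"ry":%g,"rz":%g,"claw":1},'%(*k,*r),end='\n' if i%10==9 else '')
        x=x+R.apply(k/10);R=R*Ro.from_rotvec(r*np.pi/2)
    print();print("end",x.round(4),R.as_euler('xyz',degrees=True).round(2))
E
python3 -c "
from h import *
plan2((.5599,-.2387,.245),(178.4,0,178.75),30,ramp=5)"
```

```text
{"dx":-0.013,"dy":-0.027,"dz":0.014,"rx":-0.0019,"ry":-0.0003,"rz":-0.0016,"claw":1},{"dx":-0.026,"dy":-0.055,"dz":0.027,"rx":-0.0039,"ry":-0.0005,"rz":-0.0031,"claw":1},{"dx":-0.039,"dy":-0.083,"dz":0.04,"rx":-0.0058,"ry":-0.0008,"rz":-0.0047,"claw":1},{"dx":-0.051,"dy":-0.111,"dz":0.052,"rx":-0.0077,"ry":-0.001,"rz":-0.0063,"claw":1},{"dx":-0.062,"dy":-0.141,"dz":0.064,"rx":-0.0097,"ry":-0.0013,"rz":-0.0079,"claw":1},{"dx":-0.06,"dy":-0.142,"dz":0.062,"rx":-0.0097,"ry":-0.0013,"rz":-0.0078,"claw":1},{"dx":-0.058,"dy":-0.144,"dz":0.059,"rx":-0.0097,"ry":-0.0013,"rz":-0.0078,"claw":1},{"dx":-0.056,"dy":-0.145,"dz":0.057,"rx":-0.0097,"ry":-0.0012,"rz":-0.0079,"claw":1},{"dx":-0.054,"dy":-0.147,"dz":0.055,"rx":-0.0097,"ry":-0.0013,"rz":-0.0078,"claw":1},{"dx":-0.052,"dy":-0.149,"dz":0.053,"rx":-0.0097,"ry":-0.0012,"rz":-0.0079,"claw":1},
{"dx":-0.05,"dy":-0.15,"dz":0.051,"rx":-0.0097,"ry":-0.0013,"rz":-0.0078,"claw":1},{"dx":-0.049,"dy":-0.151,"dz":0.049,"rx":-0.0097,"ry":-0.0012,"rz":-0.0079,"claw":1},{"dx":-0.047,"dy":-0.153,"dz":0.047,"rx":-0.0097,"ry":-0.0013,"rz":-0.0078,"claw":1}
[... 794 characters left out ...]
.023,"rx":-0.0097,"ry":-0.0012,"rz":-0.0078,"claw":1},{"dx":-0.024,"dy":-0.163,"dz":0.021,"rx":-0.0096,"ry":-0.0013,"rz":-0.0079,"claw":1},{"dx":-0.023,"dy":-0.164,"dz":0.018,"rx":-0.0097,"ry":-0.0012,"rz":-0.0078,"claw":1},{"dx":-0.02,"dy":-0.164,"dz":0.016,"rx":-0.0096,"ry":-0.0013,"rz":-0.0079,"claw":1},{"dx":-0.015,"dy":-0.132,"dz":0.011,"rx":-0.0077,"ry":-0.001,"rz":-0.0063,"claw":1},{"dx":-0.01,"dy":-0.099,"dz":0.007,"rx":-0.0058,"ry":-0.0007,"rz":-0.0047,"claw":1},{"dx":-0.006,"dy":-0.066,"dz":0.004,"rx":-0.0039,"ry":-0.0005,"rz":-0.0031,"claw":1},{"dx":-0.003,"dy":-0.033,"dz":0.002,"rx":-0.0019,"ry":-0.0003,"rz":-0.0016,"claw":1},

end [ 0.5599 -0.2387  0.245 ] [178.4    0.   178.75]
```

Request:
{"api": "step_arm", "payload": {"plan": [{"dx":-0.013,"dy":-0.027,"dz":0.014,"rx":-0.002,"ry":-0.0003,"rz":-0.0016,"claw":1},{"dx":-0.026,"dy":-0.055,"dz":0.027,"rx":-0.004,"ry":-0.0005,"rz":-0.003,"claw":1},{"dx":-0.039,"dy":-0.083,"dz":0.04,"rx":-0.006,"ry":-0.0008,"rz":-0.0047,"claw":1},{"dx":-0.051,"dy":-0.111,"dz":0.052,"rx":-0.0077,"ry":-0.001,"rz":-0.0063,"claw":1},{"dx":-0.062,"dy":-0.141,"dz":0.064,"rx":-0.0097,"ry":-0.0013,"rz":-0.0079,"claw":1},{"dx":-0.06,"dy":-0.142,"dz":0.062,"rx":-0.0097,"ry":-0.0013,"rz":-0.0078,"claw":1},{"dx":-0.058,"dy":-0.144,"dz":0.059,"rx":-0.0097,"ry":-0.0013,"rz":-0.0078,"claw":1},{"dx":-0.056,"dy":-0.145,"dz":0.057,"rx":-0.0097,"ry":-0.0012,"rz":-0.0079,"claw":1},{"dx":-0.054,"dy":-0.147,"dz":0.055,"rx":-0.0097,"ry":-0.0013,"rz":-0.0078,"claw":1},{"dx":-0.052,"dy":-0.149,"dz":0.053,"rx":-0.0097,"ry":-0.0012,"rz":-0.0079,"claw":1}]}}

```text
time_s: 23.35
ee_pos: [0.5403, 0.0571, 0.2633]
eef_rot: [-2.891, -0.016, 2.896]
force: [0.6, -0.4, -2.0]
grip_width: 0.0091
grip_force: 60.2
```

Request:
{"api": "step_arm", "payload": {"plan": [{"dx":-0.05,"dy":-0.15,"dz":0.051,"rx":-0.0097,"ry":-0.0013,"rz":-0.0078,"claw":1},{"dx":-0.049,"dy":-0.151,"dz":0.049,"rx":-0.0097,"ry":-0.0012,"rz":-0.0079,"claw":1},{"dx":-0.047,"dy":-0.153,"dz":0.047,"rx":-0.0097,"ry":-0.0013,"rz":-0.0078,"claw":1},{"dx":-0.045,"dy":-0.154,"dz":0.044,"rx":-0.0097,"ry":-0.0012,"rz":-0.0079,"claw":1},{"dx":-0.043,"dy":-0.155,"dz":0.042,"rx":-0.0097,"ry":-0.0012,"rz":-0.0078,"claw":1},{"dx":-0.04,"dy":-0.156,"dz":0.04,"rx":-0.0097,"ry":-0.0013,"rz":-0.0079,"claw":1},{"dx":-0.039,"dy":-0.157,"dz":0.037,"rx":-0.0097,"ry":-0.0012,"rz":-0.0078,"claw":1},{"dx":-0.036,"dy":-0.158,"dz":0.035,"rx":-0.0097,"ry":-0.0013,"rz":-0.0079,"claw":1},{"dx":-0.034,"dy":-0.159,"dz":0.033,"rx":-0.0097,"ry":-0.0012,"rz":-0.0078,"claw":1},{"dx":-0.032,"dy":-0.16,"dz":0.03,"rx":-0.0096,"ry":-0.0013,"rz":-0.0079,"claw":1}]}}

```text
time_s: 24.35
ee_pos: [0.5503, -0.1081, 0.2504]
eef_rot: [-3.046, -0.017, 3.021]
force: [-0.1, -0.8, -3.3]
grip_width: 0.009
grip_force: 60.2
```

```bash
python3 m3.py w12
```

```text
t 24.35 ee [ 0.5503 -0.1081  0.2504] [-174.51   -0.99  173.07] F [-0.1 -0.8 -3.3] M [-0.04 -0.04 -0.01] w 0.009
plate slope x,y deg [-0.    1.74] z0 0.0199 rms 0.0007 1.0
tray normal world [0.0323 0.1228 0.9919]
```

Request:
{"api": "step_arm", "payload": {"plan": [{"dx":-0.031,"dy":-0.161,"dz":0.028,"rx":-0.0097,"ry":-0.0012,"rz":-0.0078,"claw":1},{"dx":-0.028,"dy":-0.162,"dz":0.026,"rx":-0.0096,"ry":-0.0013,"rz":-0.0079,"claw":1},{"dx":-0.026,"dy":-0.163,"dz":0.023,"rx":-0.0097,"ry":-0.0012,"rz":-0.0078,"claw":1},{"dx":-0.024,"dy":-0.163,"dz":0.021,"rx":-0.0096,"ry":-0.0013,"rz":-0.0079,"claw":1},{"dx":-0.023,"dy":-0.164,"dz":0.018,"rx":-0.0097,"ry":-0.0012,"rz":-0.0078,"claw":1},{"dx":-0.02,"dy":-0.164,"dz":0.016,"rx":-0.0096,"ry":-0.0013,"rz":-0.0079,"claw":1},{"dx":-0.015,"dy":-0.132,"dz":0.011,"rx":-0.0077,"ry":-0.001,"rz":-0.0063,"claw":1},{"dx":-0.01,"dy":-0.099,"dz":0.007,"rx":-0.006,"ry":-0.0007,"rz":-0.0047,"claw":1},{"dx":-0.006,"dy":-0.066,"dz":0.004,"rx":-0.004,"ry":-0.0005,"rz":-0.003,"claw":1},{"dx":-0.003,"dy":-0.033,"dz":0.002,"rx":-0.002,"ry":-0.0003,"rz":-0.0016,"claw":1}]}}

```text
time_s: 25.4
ee_pos: [0.559, -0.2395, 0.2403]
eef_rot: [3.115, -0.005, 3.119]
force: [-0.6, -0.1, -3.2]
grip_width: 0.0088
grip_force: 60.3
```

Request:
{"api": "step_arm", "payload": {"plan": [{"dx":0,"dy":0,"dz":0,"rx":0,"ry":0,"rz":0,"claw":1},{"dx":0,"dy":0,"dz":0,"rx":0,"ry":0,"rz":0,"claw":1}]}}

```text
time_s: 25.6
ee_pos: [0.5593, -0.2386, 0.2406]
eef_rot: [3.115, -0.005, 3.12]
force: [-0.1, -0.6, -3.9]
grip_width: 0.0093
grip_force: 60.3
```

```bash
python3 m3.py w13
python3 - <<'E'
from h import *
from station import telemetry
im=np.load("pics/w13.npz")["img"];cv2.imwrite("pics/w13.png",cv2.resize(im,(800,600))[:,:,::-1])
plan2((.5599,-.2387,.205),(178.4,0,178.75),5,ramp=2)
E
```

```text
t 25.6 ee [ 0.5593 -0.2386  0.2406] [178.47  -0.27 178.75] F [-0.1 -0.6 -3.9] M [-0.19  0.01  0.03] w 0.0093
plate slope x,y deg [-0.04  1.83] z0 0.02 rms 0.0007 1.0
tray normal world [0.0054 0.0052 1.    ]
{"dx":-0.001,"dy":-0.001,"dz":0.045,"rx":-0.0001,"ry":-0.0004,"rz":-0,"claw":1},{"dx":-0.002,"dy":-0.003,"dz":0.089,"rx":-0.0002,"ry":-0.0007,"rz":-0,"claw":1},{"dx":-0.001,"dy":-0.003,"dz":0.089,"rx":-0.0002,"ry":-0.0007,"rz":-0,"claw":1},{"dx":-0.002,"dy":-0.003,"dz":0.089,"rx":-0.0002,"ry":-0.0007,"rz":-0,"claw":1},{"dx":-0.001,"dy":-0.001,"dz":0.045,"rx":-0.0001,"ry":-0.0004,"rz":-0,"claw":1},
end [ 0.5599 -0.2387  0.205 ] [178.4   -0.   178.75]
```

Request:
{"api": "step_arm", "payload": {"plan": [{"dx":-0.001,"dy":-0.001,"dz":0.05,"rx":0,"ry":-0.0004,"rz":0,"claw":1},{"dx":-0.002,"dy":-0.003,"dz":0.12,"rx":-0.0002,"ry":-0.0007,"rz":0,"claw":1},{"dx":-0.001,"dy":-0.003,"dz":0.15,"rx":-0.0002,"ry":-0.0007,"rz":0,"claw":1},{"dx":-0.002,"dy":-0.003,"dz":0.13,"rx":-0.0002,"ry":-0.0007,"rz":0,"claw":1},{"dx":-0.001,"dy":-0.001,"dz":0.06,"rx":0,"ry":-0.0004,"rz":0,"claw":1},{"dx":0,"dy":0,"dz":0,"rx":0,"ry":0,"rz":0,"claw":1},{"dx":0,"dy":0,"dz":0,"rx":0,"ry":0,"rz":0,"claw":1}]}}

```text
time_s: 26.35
ee_pos: [0.56, -0.2388, 0.19]
eef_rot: [3.114, 0.0, 3.119]
force: [-0.2, 0.2, -2.3]
grip_width: 0.0091
grip_force: 60.3
```

```bash
python3 m3.py w14
python3 - <<'E'
from h import *
d=np.load("pics/w14.npz");im=d["img"];L=d["L"];P=d["P"]
cv2.imwrite("pics/w14.png",cv2.resize(im[0:310,170:512],(683,620),interpolation=cv2.INTER_CUBIC)[:600,:,::-1])
# posts/holes: points near expected holes
for hx,hy in((.07,.02),(.07,.12),(-.07,.12),(-.07,.02)):
    m=(np.hypot(L[...,0]-hx,L[...,1]-hy)<.03)&(L[...,2]>.0265+.0005*0)
    q=P[m];  v,u=np.nonzero(m)
    if len(q)<5: print(hx,hy,len(q));continue
    print((hx,hy),len(q),"px",u.mean().round(1),v.mean().round(1),u.min(),u.max(),v.min(),v.max(),"world z pct",np.percentile(q[:,2],[5,25,50,75,95]).round(3))
    k=q[(q[:,2]>.136)]
    if len(k):print("   tip pts",len(k),k.mean(0).round(4),((k.min(0)+k.max(0))/2).round(4))
E
```

```text
t 26.35 ee [ 0.56   -0.2388  0.19  ] [1.7843e+02 2.0000e-02 1.7872e+02] F [-0.2  0.2 -2.3] M [-0.23  0.04  0.01] w 0.0091
plate slope x,y deg [-0.02  1.84] z0 0.0199 rms 0.0007 1.0
tray normal world [0.     0.0047 1.    ]
(0.07, 0.02) 424 px 284.9 101.4 274 296 90 113 world z pct [0.017 0.018 0.138 0.14  0.145]
   tip pts 244 [ 0.4905 -0.2179  0.1411] [ 0.491  -0.2174  0.1504]
(0.07, 0.12) 134 px 452.2 101.9 380 459 90 117 world z pct [0.162 0.163 0.164 0.166 0.167]
   tip pts 132 [ 0.4927 -0.113   0.1643] [ 0.4925 -0.1142  0.164 ]
(-0.07, 0.12) 27 px 426.6 299.3 424 429 295 302 world z pct [0.162 0.163 0.164 0.164 0.166]
   tip pts 27 [ 0.6323 -0.1149  0.1639] [ 0.6323 -0.1151  0.1639]
-0.07 0.02 0
```

View pics/w14.png

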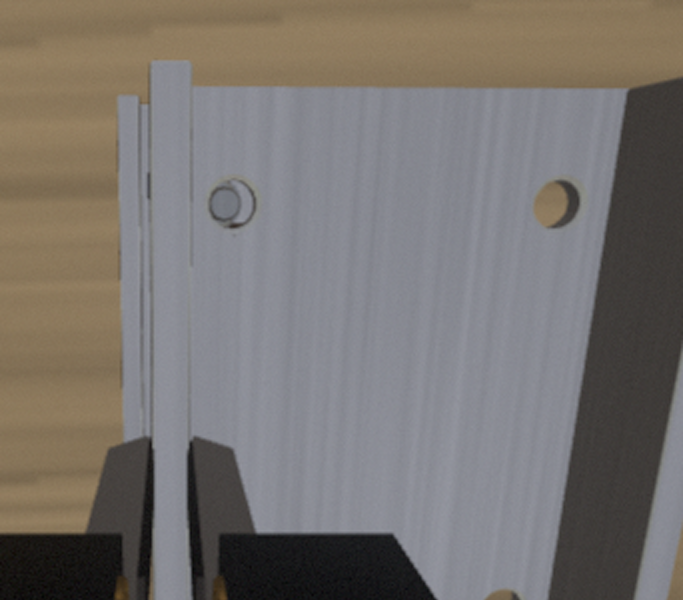

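Picture (crop): through the near rear hole, with its rim centred at (232,203), the post tip shows at (225,203). I'll now work out the offset with parallax.

Run:
```python
from h import *
o,p,T,P=wristcloud()
L=(P-o["ee_pos"])@tool(o)[:3,:3]
g=cv2.cvtColor(p["img"],cv2.COLOR_RGB2GRAY)
def ray(u,v,z):
    r=T[:3,:3]@np.array([(u-p["cx"])/p["fx"],(v-p["cy"])/p["fy"],1]);return T[:3,3]+r*(z-T[2,3])/r[2]
# plate top plane height from depth beside the hole
m=(np.abs(L[...,0]-.07)<.02)&(L[...,1]>.032)&(L[...,1]<.045);zp=np.median(P[m][:,2]);print("plate z",zp)
# hole mask = below plate by >4 mm near expected
m=(np.hypot(L[...,0]-.07,L[...,1]-.02)<.02)&(P[...,2]<zp-.004)
v,u=np.nonzero(m);(c,r)=cv2.minEnclosingCircle(np.stack([u,v],1).astype(np.float32))
print("hole px",c,r);h=ray(*c,zp);print("hole world",h.round(4))
# tip: depth within 0.1375..0.146 (top flat), also cone
for lo in(.139,.142):
    k=m&(P[...,2]>lo)&(P[...,2]<.150);vv,uu=np.nonzero(k);
    if len(uu)<5: continue
    (ct,rt)=cv2.minEnclosingCircle(np.stack([uu,vv],1).astype(np.float32));print(lo,len(uu),"tip px",ct,rt,(uu.mean(),vv.mean()),"z",np.median(P[k][:,2]),ray(*ct,.1445).round(4),ray(uu.mean(),vv.mean(),.1445).round(4))
zz=P[...,2];print(np.round(zz[88:116:2,272:300:2]*1000).astype(int))
print("tool",o["ee_pos"].round(4))
```

```text
plate z 0.17007622816109752
hole px (285.28302001953125, 101.4339599609375) 12.023056983947754
hole world [ 0.4902 -0.2189  0.1701]
0.139 146 tip px (281.0348815917969, 101.22093200683594) 8.763328552246094 (np.float64(280.7191780821918), np.float64(101.11643835616438)) z 0.13977761246040557 [ 0.4903 -0.2188  0.1445] [ 0.4903 -0.219   0.1445]
0.142 40 tip px (281.2083435058594, 101.04166412353516) 7.997714042663574 (np.float64(279.45), np.float64(101.025)) z 0.1435457302460862 [ 0.4902 -0.2187  0.1445] [ 0.4902 -0.2199  0.1445]
[[170 171 170 170 170 169 170 169 170 170 170 171 170 169]
 [170 171 170 170 169 133 120  16  16 168 169 169 170 169]
 [169 170 170 169 134 134 134 119  17  18 164 170 170 170]
 [169 170 168 143 145 139 145 140 119  16  17 165 170 170]
 [170 170 143 140 138 139 139 139 140  17  17  17 167 169]
 [169 169 136 139 138 140 138 139 139  16  17  17 165 170]
 [170 143 140 140 140 139 139 138 139 118  17  16 163 169]
 [169 143 139 139 138 139 139 139 139 119  17  18 165 169]
 [170 142 138 138 140 138 139 139 138  17  17  18 163 168]
 [170 169 144 139 139 139 139 139 139  17  17  17 166 169]
 [170 169 139 144 140 139 144 139  17  16  16 164 170 170]
 [170 171 169 135 135 135 133 120  17  17 163 168 170 171]
 [169 170 170 169 133 133  24  40  49 164 168 169 171 170]
 [170 171 171 171 170 169 168 169 170 170 170 171 171 171]]
tool [ 0.5601 -0.2388  0.1902]
```

The offset at that hole is under 0.5 mm in both axes, so I'm lowering straight down and checking the force.

Request:
{"api": "step_arm", "payload": {"plan": [{"dx":0,"dy":0,"dz":0.04,"rx":0,"ry":0,"rz":0,"claw":1},{"dx":0,"dy":0,"dz":0.05,"rx":0,"ry":0,"rz":0,"claw":1},{"dx":0,"dy":0,"dz":0.03,"rx":0,"ry":0,"rz":0,"claw":1},{"dx":0,"dy":0,"dz":0.02,"rx":0,"ry":0,"rz":0,"claw":1},{"dx":0,"dy":0,"dz":0.02,"rx":0,"ry":0,"rz":0,"claw":1},{"dx":0,"dy":0,"dz":0.02,"rx":0,"ry":0,"rz":0,"claw":1}]}}

```text
time_s: 27.05
ee_pos: [0.5599, -0.2382, 0.1715]
eef_rot: [3.114, -0.0, 3.119]
force: [0.7, 0.4, -2.3]
grip_width: 0.009
grip_force: 60.3
```

Request:
{"api": "step_arm", "payload": {"plan": [{"dx":0,"dy":0,"dz":0.02,"rx":0,"ry":0,"rz":0,"claw":1},{"dx":0,"dy":0,"dz":0.02,"rx":0,"ry":0,"rz":0,"claw":1}]}}

```text
time_s: 27.25
ee_pos: [0.5599, -0.2381, 0.1675]
eef_rot: [3.114, -0.0, 3.119]
force: [0.8, -0.5, -3.3]
grip_width: 0.0089
grip_force: 60.3
```

Request:
{"api": "step_arm", "payload": {"plan": [{"dx":0,"dy":0,"dz":0.02,"rx":0,"ry":0,"rz":0,"claw":1},{"dx":0,"dy":0,"dz":0.02,"rx":0,"ry":0,"rz":0,"claw":1},{"dx":0,"dy":0,"dz":0,"rx":0,"ry":0,"rz":0,"claw":1}]}}

```text
time_s: 27.55
ee_pos: [0.5598, -0.238, 0.1633]
eef_rot: [3.114, -0.0, 3.119]
force: [0.3, 0.9, -2.8]
grip_width: 0.009
grip_force: 60.3
```

```bash
python3 m3.py w15
python3 - <<'E'
from h import *
d=np.load("pics/w15.npz");L=d["L"];P=d["P"]
for hx,hy in((.07,.02),(.07,.12),(-.07,.12)):
    m=(np.hypot(L[...,0]-hx,L[...,1]-hy)<.018); q=P[m]
    if len(q): print((hx,hy),len(q),np.percentile(q[:,2],[1,10,50,90,99]).round(4),"tip pts",(q[:,2]>np.median(q[:,2])+.005).sum())
    k=q[(q[:,2]>np.median(q[:,2])+.005)]
    if len(k): print(k.mean(0).round(4))
E
```

```text
t 27.55 ee [ 0.5598 -0.238   0.1633] [ 1.7840e+02 -3.0000e-02  1.7872e+02] F [ 0.3  0.9 -2.8] M [-0.27  0.03  0.  ] w 0.009
plate slope x,y deg [-0.07  1.91] z0 0.02 rms 0.0007 1.0
tray normal world [0.0018 0.0055 1.    ]
(0.07, 0.02) 2862 [0.1181 0.1394 0.1432 0.1443 0.1838] tip pts 137
[ 0.4893 -0.2334  0.1833]
(0.07, 0.12) 4139 [0.137  0.1414 0.1433 0.1669 0.174 ] tip pts 1382
[ 0.4932 -0.1026  0.1617]
(-0.07, 0.12) 1078 [0.1373 0.1415 0.1429 0.1808 0.1831] tip pts 299
[ 0.6356 -0.1055  0.1736]
```

Request:
{"api": "step_arm", "payload": {"plan": [{"dx":0,"dy":0,"dz":0.01,"rx":0,"ry":0,"rz":0,"claw":1},{"dx":0,"dy":0,"dz":0.01,"rx":0,"ry":0,"rz":0,"claw":1},{"dx":0,"dy":0,"dz":0,"rx":0,"ry":0,"rz":0,"claw":1}]}}

```text
time_s: 27.9
ee_pos: [0.5599, -0.238, 0.1615]
eef_rot: [3.114, 0.0, 3.119]
force: [0.9, 0.7, -2.2]
grip_width: 0.0089
grip_force: 60.2
```

Request:
{"api": "step_arm", "payload": {"plan": [{"dx":0,"dy":0,"dz":0.01,"rx":0,"ry":0,"rz":0,"claw":1},{"dx":0,"dy":0,"dz":0,"rx":0,"ry":0,"rz":0,"claw":1}]}}

```text
time_s: 28.1
ee_pos: [0.56, -0.238, 0.1608]
eef_rot: [3.114, 0.0, 3.119]
force: [1.5, -0.0, -1.5]
grip_width: 0.0089
grip_force: 60.1
```

Request:
{"api": "step_arm", "payload": {"plan": [{"dx":0,"dy":0,"dz":0.01,"rx":0,"ry":0,"rz":0,"claw":1},{"dx":0,"dy":0,"dz":0,"rx":0,"ry":0,"rz":0,"claw":1}], "grip_force": 20}}

```text
time_s: 28.3
ee_pos: [0.5601, -0.2382, 0.1603]
eef_rot: [3.115, 0.001, 3.119]
force: [0.8, -2.2, 4.9]
grip_width: 0.0096
grip_force: 20.0
```

Request:
{"api": "step_arm", "payload": {"plan": [{"dx":0,"dy":0,"dz":0,"rx":0,"ry":0,"rz":0,"claw":0.7},{"dx":0,"dy":0,"dz":0,"rx":0,"ry":0,"rz":0,"claw":0.7},{"dx":0,"dy":0,"dz":0,"rx":0,"ry":0,"rz":0,"claw":0.7},{"dx":0,"dy":0,"dz":0,"rx":0,"ry":0,"rz":0,"claw":0.7}]}}

```text
time_s: 28.7
ee_pos: [0.5598, -0.2378, 0.1594]
eef_rot: [3.114, -0.0, 3.119]
force: [-0.2, -0.9, 0.9]
grip_width: 0.0283
grip_force: 0.0
```

```bash
python3 m3.py w16
```

```text
t 28.7 ee [ 0.5598 -0.2378  0.1594] [ 1.7840e+02 -3.0000e-02  1.7873e+02] F [-0.2 -0.9  0.9] M [-0.01 -0.01  0.01] w 0.0283
plate slope x,y deg [-0.01  1.56] z0 0.0185 rms 0.0007 1.0
tray normal world [ 6.e-04 -8.e-04  1.e+00]
```

The tray rests level on the balls with all holes over the posts. I'll rise, shut the fingers and press this rail.

Request:
{"api": "step_arm", "payload": {"plan": [{"dx":0,"dy":0,"dz":-0.1,"rx":0,"ry":0,"rz":0,"claw":0.7},{"dx":0,"dy":0,"dz":-0.25,"rx":0,"ry":0,"rz":0,"claw":0.7},{"dx":0,"dy":0,"dz":-0.2,"rx":0,"ry":0,"rz":0,"claw":0.7},{"dx":0,"dy":0,"dz":-0.05,"rx":0.018,"ry":0,"rz":0,"claw":1},{"dx":0,"dy":0,"dz":0,"rx":0,"ry":0,"rz":0,"claw":1},{"dx":0,"dy":0,"dz":0,"rx":0,"ry":0,"rz":0,"claw":1},{"dx":0,"dy":0,"dz":0,"rx":0,"ry":0,"rz":0,"claw":1}]}}

```text
time_s: 29.45
ee_pos: [0.5595, -0.2393, 0.2185]
eef_rot: [3.141, -0.002, 3.119]
force: [-0.1, -0.4, -0.4]
grip_width: 0.0012
grip_force: 0.0
```

```bash
python3 m3.py w17
python3 - <<'E'
from h import *
d=np.load("pics/w17.npz");P=d["P"].reshape(-1,3);L=d["L"].reshape(-1,3)
for y0 in(0,.14):
    s=(L[:,0]>.045)&(L[:,0]<.1)&(np.abs(L[:,1]-y0)<.02)&(P[:,2]>.175)&(P[:,2]<.19)
    q=L[s];print(y0,s.sum(),"tool y mid",(np.percentile(q[:,1],2)+np.percentile(q[:,1],98))/2,"width",np.ptp(np.percentile(q[:,1],[2,98])),"z",np.median(P[s][:,2]),"end x",q[:,0].max())
s=(np.abs(L[:,1])<.02)&(P[:,2]>.175)&(P[:,2]<.19);print("rail end x",L[s][:,0].max())
E
```

```text
t 29.45 ee [ 0.5595 -0.2393  0.2185] [ 1.7998e+02 -9.0000e-02  1.7873e+02] F [-0.1 -0.4 -0.4] M [ 0.02 -0.04  0.02] w 0.0012
plate slope x,y deg [0. 0.] z0 0.0 rms nan nan
tray normal world [ 1.6e-03 -3.0e-04  1.0e+00]
0 1318 tool y mid 0.0003832236279848792 width 0.009186652645453632 z 0.18092055740905288 end x 0.09969916439002796
0.14 1745 tool y mid 0.13969959311873942 width 0.009964682875085257 z 0.18074277504524636 end x 0.09995968027337009
rail end x 0.10207933326547573
  ret = _var(a, axis=axis, dtype=dtype, out=out, ddof=ddof,
  arrmean = um.true_divide(arrmean, div, out=arrmean,
  ret = ret.dtype.type(ret / rcount)
m3.py:12: RuntimeWarning: Mean of empty slice.
  print("plate slope x,y deg",np.degrees(np.arctan(c[:2])).round(2),"z0",c[2].round(4),"rms",r[k].std().round(4),k.mean().round(2))
  ret = ret.dtype.type(ret / rcount)
```

Request:
{"api": "step_arm", "payload": {"plan": [{"dx":0,"dy":0,"dz":0.08,"rx":0,"ry":0,"rz":0,"claw":1},{"dx":0,"dy":0,"dz":0.07,"rx":0,"ry":0,"rz":0,"claw":1},{"dx":0,"dy":0,"dz":0.02,"rx":0,"ry":0,"rz":0,"claw":1},{"dx":0,"dy":0,"dz":0.02,"rx":0,"ry":0,"rz":0,"claw":1},{"dx":0,"dy":0,"dz":0,"rx":0,"ry":0,"rz":0,"claw":1}]}}

```text
time_s: 30.0
ee_pos: [0.5598, -0.2396, 0.2003]
eef_rot: [-3.141, -0.0, 3.119]
force: [-0.7, -1.3, 0.4]
grip_width: 0.0006
grip_force: 0.0
```

Request:
{"api": "step_arm", "payload": {"plan": [{"dx":0,"dy":0,"dz":0.01,"rx":0,"ry":0,"rz":0,"claw":1},{"dx":0,"dy":0,"dz":0.01,"rx":0,"ry":0,"rz":0,"claw":1}]}}

```text
time_s: 30.2
ee_pos: [0.5599, -0.2396, 0.1987]
eef_rot: [-3.141, 0.0, 3.119]
force: [0.1, 0.5, 0.2]
grip_width: 0.0007
grip_force: 0.0
```

Request:
{"api": "step_arm", "payload": {"plan": [{"dx":0,"dy":0,"dz":0.01,"rx":0,"ry":0,"rz":0,"claw":1},{"dx":0,"dy":0,"dz":0.01,"rx":0,"ry":0,"rz":0,"claw":1}]}}

```text
time_s: 30.4
ee_pos: [0.5599, -0.2395, 0.1965]
eef_rot: [-3.141, 0.0, 3.119]
force: [0.8, -0.0, -0.5]
grip_width: 0.0004
grip_force: 0.0
```

Request:
{"api": "step_arm", "payload": {"plan": [{"dx":0,"dy":0,"dz":0.01,"rx":0,"ry":0,"rz":0,"claw":1},{"dx":0,"dy":0,"dz":0.01,"rx":0,"ry":0,"rz":0,"claw":1}]}}

```text
time_s: 30.6
ee_pos: [0.5598, -0.2396, 0.1945]
eef_rot: [-3.141, -0.0, 3.119]
force: [0.4, 0.1, 0.3]
grip_width: 0.0005
grip_force: 0.0
```

Request:
{"api": "step_arm", "payload": {"plan": [{"dx":0,"dy":0,"dz":0.01,"rx":0,"ry":0,"rz":0,"claw":1},{"dx":0,"dy":0,"dz":0.01,"rx":0,"ry":0,"rz":0,"claw":1}]}}

```text
time_s: 30.8
ee_pos: [0.5598, -0.2396, 0.1925]
eef_rot: [-3.141, -0.0, 3.119]
force: [0.8, 0.3, -0.1]
grip_width: 0.0004
grip_force: 0.0
```

```bash
python3 m3.py w18
python3 - <<'E'
from h import *
d=np.load("pics/w18.npz");P=d["P"].reshape(-1,3);L=d["L"].reshape(-1,3)
for y0 in(0,.14):
    s=(L[:,0]>.045)&(L[:,0]<.1)&(np.abs(L[:,1]-y0)<.004)&(P[:,2]>.15)&(P[:,2]<.2)
    print(y0,s.sum(),"z",np.median(P[s][:,2]))
cv2.imwrite("pics/w18.png",cv2.resize(d["img"],(800,600))[:,:,::-1])
E
```

```text
t 30.8 ee [ 0.5598 -0.2396  0.1925] [-179.97   -0.    178.72] F [ 0.8  0.3 -0.1] M [ 0.08 -0.01 -0.  ] w 0.0004
plate slope x,y deg [-0.   -0.09] z0 0.0516 rms 0.0007 1.0
tray normal world [ 1.e-04 -1.e-03  1.e+00]
0 1385 z 0.1809602941864948
0.14 1812 z 0.18066872211599927
```

View pics/w18.png

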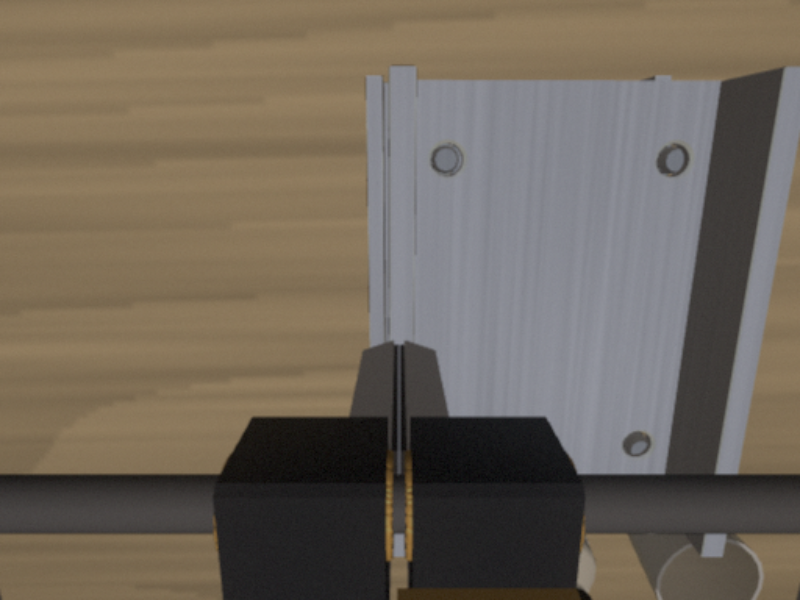

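Picture: posts show in all three visible holes at (447,159), (673,159) and (637,443), and the tray is undisturbed. I'll go on down slowly until contact.

Request:
{"api": "step_arm", "payload": {"plan": [{"dx":0,"dy":0,"dz":0.01,"rx":0,"ry":0,"rz":0,"claw":1},{"dx":0,"dy":0,"dz":0.01,"rx":0,"ry":0,"rz":0,"claw":1}]}}

```text
time_s: 31.05
ee_pos: [0.5598, -0.2396, 0.1905]
eef_rot: [-3.141, -0.0, 3.119]
force: [0.4, 0.2, -0.4]
grip_width: 0.0005
grip_force: 0.0
```

Request:
{"api": "step_arm", "payload": {"plan": [{"dx":0,"dy":0,"dz":0.01,"rx":0,"ry":0,"rz":0,"claw":1},{"dx":0,"dy":0,"dz":0.01,"rx":0,"ry":0,"rz":0,"claw":1}]}}

```text
time_s: 31.25
ee_pos: [0.5598, -0.2396, 0.1885]
eef_rot: [-3.141, -0.0, 3.119]
force: [0.4, 0.1, 0.2]
grip_width: 0.0005
grip_force: 0.0
```

Request:
{"api": "step_arm", "payload": {"plan": [{"dx":0,"dy":0,"dz":0.01,"rx":0,"ry":0,"rz":0,"claw":1},{"dx":0,"dy":0,"dz":0.005,"rx":0,"ry":0,"rz":0,"claw":1}]}}

```text
time_s: 31.45
ee_pos: [0.5598, -0.2396, 0.1869]
eef_rot: [-3.141, -0.0, 3.119]
force: [0.7, 0.2, 0.0]
grip_width: 0.0008
grip_force: 0.0
```

Request:
{"api": "step_arm", "payload": {"plan": [{"dx":0,"dy":0,"dz":0.01,"rx":0,"ry":0,"rz":0,"claw":1},{"dx":0,"dy":0,"dz":0.005,"rx":0,"ry":0,"rz":0,"claw":1}]}}

```text
time_s: 31.65
ee_pos: [0.5598, -0.2396, 0.1855]
eef_rot: [-3.141, -0.0, 3.119]
force: [-0.6, -0.1, 0.6]
grip_width: 0.0004
grip_force: 0.0
```

Request:
{"api": "step_arm", "payload": {"plan": [{"dx":0,"dy":0,"dz":0.01,"rx":0,"ry":0,"rz":0,"claw":1},{"dx":0,"dy":0,"dz":0.005,"rx":0,"ry":0,"rz":0,"claw":1}]}}

```text
time_s: 31.85
ee_pos: [0.5598, -0.2396, 0.1839]
eef_rot: [-3.141, -0.0, 3.119]
force: [0.0, -0.9, -1.0]
grip_width: 0.0004
grip_force: 0.0
```

Request:
{"api": "step_arm", "payload": {"plan": [{"dx":0,"dy":0,"dz":0.01,"rx":0,"ry":0,"rz":0,"claw":1},{"dx":0,"dy":0,"dz":0.005,"rx":0,"ry":0,"rz":0,"claw":1}]}}

```text
time_s: 32.05
ee_pos: [0.5598, -0.2396, 0.1824]
eef_rot: [-3.141, -0.0, 3.119]
force: [-0.2, -0.1, -0.2]
grip_width: 0.0007
grip_force: 0.0
```

```bash
python3 m3.py w19
python3 - <<'E'
from h import *
d=np.load("pics/w19.npz");P=d["P"];L=d["L"]
for y0 in(0,.14):
    s=(L[...,0]>.045)&(L[...,0]<.1)&(np.abs(L[...,1]-y0)<.004)&(P[...,2]>.13)&(P[...,2]<.2)
    print(y0,s.sum(),"z",np.median(P[s][:,2]))
for v in range(200,260,4): print(v,[tuple((L[v,u]*1000).round(0).astype(int)) if np.isfinite(L[v,u,0]) else None for u in(236,244,252,255,258,266)])
E
```

```text
t 32.05 ee [ 0.5598 -0.2396  0.1824] [-1.7997e+02 -1.0000e-02  1.7872e+02] F [-0.2 -0.1 -0.2] M [-0.02 -0.   -0.04] w 0.0007
plate slope x,y deg [-0.03 -0.09] z0 0.0416 rms 0.0007 0.99
tray normal world [ 6.0e-04 -1.1e-03  1.0e+00]
0 1496 z 0.18098309442605096
0.14 1381 z 0.17945765534940641
200 [(np.int64(-26), np.int64(-19), np.int64(136)), (np.int64(-26), np.int64(-11), np.int64(136)), (np.int64(14), np.int64(-2), np.int64(2)), (np.int64(14), np.int64(0), np.int64(2)), (np.int64(14), np.int64(1), np.int64(1)), (np.int64(2), np.int64(8), np.int64(41))]
204 [(np.int64(-30), np.int64(-19), np.int64(135)), (np.int64(-30), np.int64(-11), np.int64(135)), (np.int64(12), np.int64(-2), np.int64(2)), (np.int64(12), np.int64(0), np.int64(1)), (np.int64(12), np.int64(2), np.int64(1)), (np.int64(0), np.int64(8), np.int64(40))]
208 [(np.int64(-34), np.int64(-19), np.int64(136)), (np.int64(-34), np.int64(-11), np.int64(135)), (np.int64(9), np.int64(-2), np.int64(1)), (np.int64(9), np.int64(0), np.int64(2)), (np.int64(9), np.int64(2), np.int64(2)), (np.int64(-4), np.int64(8), np.int64(41))]
212 [
[... 2493 characters left out ...]
int64(7), np.int64(-2), np.int64(-50)), (np.int64(6), np.int64(0), np.int64(-47)), (np.int64(7), np.int64(1), np.int64(-51)), (np.int64(9), np.int64(4), np.int64(-54))]
252 [(np.int64(9), np.int64(-8), np.int64(-58)), (np.int64(9), np.int64(-5), np.int64(-59)), (np.int64(7), np.int64(-2), np.int64(-54)), (np.int64(5), np.int64(0), np.int64(-49)), (np.int64(8), np.int64(1), np.int64(-55)), (np.int64(9), np.int64(4), np.int64(-58))]
256 [(np.int64(9), np.int64(-8), np.int64(-62)), (np.int64(9), np.int64(-5), np.int64(-62)), (np.int64(8), np.int64(-2), np.int64(-59)), (np.int64(3), np.int64(0), np.int64(-49)), (np.int64(8), np.int64(1), np.int64(-59)), (np.int64(9), np.int64(4), np.int64(-62))]
```

The depth map shows the fingertips about 17 mm behind the reported TCP, not ahead of it. That explains the thin grips. Contact with the rail should therefore come at TCP z ≈ 0.165.

Request:
{"api": "step_arm", "payload": {"plan": [{"dx":0,"dy":0,"dz":0.06,"rx":0,"ry":0,"rz":0,"claw":1},{"dx":0,"dy":0,"dz":0.06,"rx":0,"ry":0,"rz":0,"claw":1},{"dx":0,"dy":0,"dz":0.02,"rx":0,"ry":0,"rz":0,"claw":1},{"dx":0,"dy":0,"dz":0.01,"rx":0,"ry":0,"rz":0,"claw":1},{"dx":0,"dy":0,"dz":0,"rx":0,"ry":0,"rz":0,"claw":1}]}}

```text
time_s: 32.6
ee_pos: [0.5598, -0.2396, 0.1675]
eef_rot: [-3.141, -0.0, 3.119]
force: [-0.2, -0.0, 0.3]
grip_width: 0.0001
grip_force: 0.0
```

Request:
{"api": "step_arm", "payload": {"plan": [{"dx":0,"dy":0,"dz":0.01,"rx":0,"ry":0,"rz":0,"claw":1},{"dx":0,"dy":0,"dz":0.01,"rx":0,"ry":0,"rz":0,"claw":1}]}}

```text
time_s: 32.8
ee_pos: [0.5601, -0.24, 0.1663]
eef_rot: [-3.14, 0.001, 3.119]
force: [-1.6, -1.7, 7.9]
grip_width: 0.0009
grip_force: 4.2
```

Request:
{"api": "step_arm", "payload": {"plan": [{"dx":0,"dy":0,"dz":0.01,"rx":0,"ry":0,"rz":0,"claw":1}]}}

```text
time_s: 32.9
ee_pos: [0.5603, -0.2402, 0.1659]
eef_rot: [-3.139, 0.002, 3.119]
force: [-0.9, -1.8, 10.1]
grip_width: 0.0004
grip_force: 4.9
```

Request:
{"api": "step_arm", "payload": {"plan": [{"dx":0,"dy":0,"dz":0.01,"rx":0,"ry":0,"rz":0,"claw":1},{"dx":0,"dy":0,"dz":0,"rx":0,"ry":0,"rz":0,"claw":1}]}}

```text
time_s: 33.1
ee_pos: [0.5602, -0.2404, 0.1646]
eef_rot: [-3.139, 0.002, 3.119]
force: [-0.6, -3.7, 4.9]
grip_width: 0.0004
grip_force: 2.5
```

Request:
{"api": "step_arm", "payload": {"plan": [{"dx":0,"dy":0,"dz":0.01,"rx":0,"ry":0,"rz":0,"claw":1},{"dx":0,"dy":0,"dz":0,"rx":0,"ry":0,"rz":0,"claw":1}]}}

```text
time_s: 33.3
ee_pos: [0.56, -0.2399, 0.1629]
eef_rot: [-3.14, 0.001, 3.119]
force: [0.3, -2.1, 2.3]
grip_width: 0.0003
grip_force: 1.1
```

Request:
{"api": "step_arm", "payload": {"plan": [{"dx":0,"dy":0,"dz":0.005,"rx":0,"ry":0,"rz":0,"claw":1},{"dx":0,"dy":0,"dz":0,"rx":0,"ry":0,"rz":0,"claw":1}]}}

```text
time_s: 33.5
ee_pos: [0.5598, -0.2395, 0.1619]
eef_rot: [-3.141, -0.0, 3.119]
force: [0.4, -1.8, 0.5]
grip_width: 0.0003
grip_force: 0.8
```

Request:
{"api": "step_arm", "payload": {"plan": [{"dx":0,"dy":0,"dz":0.02,"rx":0,"ry":0,"rz":0,"claw":1},{"dx":0,"dy":0,"dz":0.02,"rx":0,"ry":0,"rz":0,"claw":1},{"dx":0,"dy":0,"dz":0.02,"rx":0,"ry":0,"rz":0,"claw":1},{"dx":0,"dy":0,"dz":0.01,"rx":0,"ry":0,"rz":0,"claw":1}]}}

```text
time_s: 33.9
ee_pos: [0.5596, -0.2392, 0.1543]
eef_rot: [3.141, -0.001, 3.119]
force: [-0.1, -0.5, -0.4]
grip_width: 0.0004
grip_force: 0.0
```

Request:
{"api": "step_arm", "payload": {"plan": [{"dx":0,"dy":0,"dz":0.01,"rx":0,"ry":0,"rz":0,"claw":1},{"dx":0,"dy":0,"dz":0.01,"rx":0,"ry":0,"rz":0,"claw":1}]}}

```text
time_s: 34.1
ee_pos: [0.5597, -0.2393, 0.1527]
eef_rot: [-3.142, -0.001, 3.119]
force: [0.7, 0.1, 0.1]
grip_width: 0.0005
grip_force: 0.0
```

Request:
{"api": "step_arm", "payload": {"plan": [{"dx":0,"dy":0,"dz":0.01,"rx":0,"ry":0,"rz":0,"claw":1},{"dx":0,"dy":0,"dz":0.005,"rx":0,"ry":0,"rz":0,"claw":1}]}}

```text
time_s: 34.3
ee_pos: [0.5599, -0.2395, 0.1517]
eef_rot: [-3.141, 0.0, 3.119]
force: [-0.8, 1.1, 3.9]
grip_width: 0.0004
grip_force: 2.1
```

Request:
{"api": "step_arm", "payload": {"plan": [{"dx":0,"dy":0,"dz":0.01,"rx":0,"ry":0,"rz":0,"claw":1},{"dx":0,"dy":0,"dz":0.01,"rx":0,"ry":0,"rz":0,"claw":1},{"dx":0,"dy":0,"dz":0,"rx":0,"ry":0,"rz":0,"claw":1}]}}

```text
time_s: 34.6
ee_pos: [0.5606, -0.24, 0.1513]
eef_rot: [-3.14, 0.003, 3.119]
force: [-0.8, 0.5, 11.4]
grip_width: 0.0005
grip_force: 6.0
```

Request:
{"api": "step_arm", "payload": {"plan": [{"dx":0,"dy":0,"dz":-0.05,"rx":0,"ry":0,"rz":0,"claw":1},{"dx":0,"dy":0,"dz":-0.2,"rx":0,"ry":0,"rz":0,"claw":1},{"dx":0,"dy":0,"dz":-0.3,"rx":0,"ry":0,"rz":0,"claw":1},{"dx":0,"dy":0.2,"dz":0,"rx":0,"ry":0,"rz":0,"claw":1},{"dx":0,"dy":0.4,"dz":0,"rx":0,"ry":0,"rz":0,"claw":1},{"dx":0,"dy":0.4,"dz":0,"rx":0,"ry":0,"rz":0,"claw":1},{"dx":0,"dy":0.3,"dz":0,"rx":0,"ry":0,"rz":0,"claw":1},{"dx":0,"dy":0.1,"dz":0,"rx":0,"ry":0,"rz":0,"claw":1},{"dx":0,"dy":0,"dz":0,"rx":0,"ry":0,"rz":0,"claw":1},{"dx":0,"dy":0,"dz":0,"rx":0,"ry":0,"rz":0,"claw":1}]}}

```text
time_s: 35.6
ee_pos: [0.563, -0.1005, 0.2044]
eef_rot: [-3.141, -0.0, 3.119]
force: [0.6, 0.5, -0.6]
grip_width: -0.0
grip_force: 0.0
```

```bash
python3 m3.py w20 2>/dev/null|head -1
python3 - <<'E'
from h import *
d=np.load("pics/w20.npz");P=d["P"].reshape(-1,3);L=d["L"].reshape(-1,3)
for y0 in(0,-.14):
    s=(L[:,0]>.045)&(L[:,0]<.1)&(np.abs(L[:,1]-y0)<.02)&(P[:,2]>.158)&(P[:,2]<.19)
    q=L[s];print(y0,s.sum(),"tool y mid",(np.percentile(q[:,1],[2,98])).mean(),"z",np.median(P[s][:,2]))
E
```

```text
t 35.6 ee [ 0.563  -0.1005  0.2044] [-1.7996e+02 -1.0000e-02  1.7870e+02] F [ 0.6  0.5 -0.6] M [-0.01 -0.03 -0.01] w -0.0
0 1982 tool y mid -0.003882384142991972 z 0.18258975557444113
-0.14 1863 tool y mid -0.1433512051669962 z 0.1645772698028108
```

Request:
{"api": "step_arm", "payload": {"plan": [{"dx":0,"dy":-0.035,"dz":0.05,"rx":0,"ry":0,"rz":0,"claw":1},{"dx":0,"dy":0,"dz":0.13,"rx":0,"ry":0,"rz":0,"claw":1},{"dx":0,"dy":0,"dz":0.1,"rx":0,"ry":0,"rz":0,"claw":1},{"dx":0,"dy":0,"dz":0.05,"rx":0,"ry":0,"rz":0,"claw":1},{"dx":0,"dy":0,"dz":0,"rx":0,"ry":0,"rz":0,"claw":1},{"dx":0,"dy":0,"dz":0.01,"rx":0,"ry":0,"rz":0,"claw":1},{"dx":0,"dy":0,"dz":0.01,"rx":0,"ry":0,"rz":0,"claw":1}]}}

```text
time_s: 36.35
ee_pos: [0.563, -0.1031, 0.1698]
eef_rot: [-3.141, 0.001, 3.119]
force: [-0.0, 0.4, 0.5]
grip_width: 0.0003
grip_force: 0.6
```

Request:
{"api": "step_arm", "payload": {"plan": [{"dx":0,"dy":0,"dz":0.01,"rx":0,"ry":0,"rz":0,"claw":1},{"dx":0,"dy":0,"dz":0.01,"rx":0,"ry":0,"rz":0,"claw":1}]}}

```text
time_s: 36.55
ee_pos: [0.5633, -0.103, 0.1685]
eef_rot: [-3.141, 0.002, 3.119]
force: [-1.3, 1.9, 8.5]
grip_width: 0.0007
grip_force: 4.5
```

Request:
{"api": "step_arm", "payload": {"plan": [{"dx":0,"dy":0,"dz":0.01,"rx":0,"ry":0,"rz":0,"claw":1},{"dx":0,"dy":0,"dz":0.01,"rx":0,"ry":0,"rz":0,"claw":1}]}}

```text
time_s: 36.75
ee_pos: [0.5634, -0.1027, 0.1665]
eef_rot: [-3.142, 0.002, 3.12]
force: [-0.2, 3.0, 4.7]
grip_width: 0.0004
grip_force: 2.0
```

Request:
{"api": "step_arm", "payload": {"plan": [{"dx":0,"dy":0,"dz":0.01,"rx":0,"ry":0,"rz":0,"claw":1},{"dx":0,"dy":0,"dz":0.01,"rx":0,"ry":0,"rz":0,"claw":1},{"dx":0,"dy":0,"dz":0.01,"rx":0,"ry":0,"rz":0,"claw":1}]}}

```text
time_s: 37.05
ee_pos: [0.5629, -0.1031, 0.1625]
eef_rot: [-3.141, 0.0, 3.119]
force: [-0.1, 1.8, 2.5]
grip_width: 0.0003
grip_force: 1.3
```

Request:
{"api": "step_arm", "payload": {"plan": [{"dx":0,"dy":0,"dz":0.02,"rx":0,"ry":0,"rz":0,"claw":1},{"dx":0,"dy":0,"dz":0.02,"rx":0,"ry":0,"rz":0,"claw":1},{"dx":0,"dy":0,"dz":0.02,"rx":0,"ry":0,"rz":0,"claw":1},{"dx":0,"dy":0,"dz":0.02,"rx":0,"ry":0,"rz":0,"claw":1}]}}

```text
time_s: 37.45
ee_pos: [0.5626, -0.1033, 0.1539]
eef_rot: [-3.141, -0.001, 3.119]
force: [-0.1, -0.5, 0.7]
grip_width: 0.0006
grip_force: 0.0
```

Request:
{"api": "step_arm", "payload": {"plan": [{"dx":0,"dy":0,"dz":0.01,"rx":0,"ry":0,"rz":0,"claw":1},{"dx":0,"dy":0,"dz":0.01,"rx":0,"ry":0,"rz":0,"claw":1}]}}

```text
time_s: 37.65
ee_pos: [0.5632, -0.1033, 0.1531]
eef_rot: [-3.141, 0.001, 3.119]
force: [-0.9, 0.5, 10.5]
grip_width: 0.0004
grip_force: 5.6
```

Request:
{"api": "step_arm", "payload": {"plan": [{"dx":0,"dy":0,"dz":0.01,"rx":0,"ry":0,"rz":0,"claw":1},{"dx":0,"dy":0,"dz":0,"rx":0,"ry":0,"rz":0,"claw":1}]}}

```text
time_s: 37.85
ee_pos: [0.5637, -0.1033, 0.1531]
eef_rot: [-3.141, 0.003, 3.119]
force: [-1.4, 0.3, 11.8]
grip_width: 0.0007
grip_force: 5.9
```

Request:
{"api": "step_arm", "payload": {"plan": [{"dx":0,"dy":0,"dz":0.01,"rx":0,"ry":0,"rz":0,"claw":1},{"dx":0,"dy":0,"dz":0,"rx":0,"ry":0,"rz":0,"claw":1}]}}

```text
time_s: 38.05
ee_pos: [0.5641, -0.1033, 0.1529]
eef_rot: [-3.14, 0.004, 3.119]
force: [-1.5, 1.1, 18.2]
grip_width: 0.0001
grip_force: 8.9
```

```bash
python3 m3.py w21 2>/dev/null|head -1
python3 - <<'E'
from h import *
d=np.load("pics/w21.npz");P=d["P"].reshape(-1,3);L=d["L"].reshape(-1,3)
for y0 in(0,-.14):
    s=(L[:,0]>.045)&(L[:,0]<.1)&(np.abs(L[:,1]-y0)<.02)&(P[:,2]>.155)&(P[:,2]<.19)
    print(y0,s.sum(),"z",np.median(P[s][:,2]))
E
```

```text
t 38.05 ee [ 0.5641 -0.1033  0.1529] [-179.92    0.26  178.73] F [-1.5  1.1 18.2] M [ 0.41  0.21 -0.  ] w 0.0001
0 2211 z 0.16679030471314685
-0.14 1016 z 0.1593798374286869
```

Request:
{"api": "step_arm", "payload": {"plan": [{"dx":0,"dy":0,"dz":-0.05,"rx":0,"ry":0,"rz":0,"claw":1},{"dx":0,"dy":0,"dz":-0.2,"rx":0,"ry":0,"rz":0,"claw":1},{"dx":0,"dy":-0.2,"dz":-0.4,"rx":0,"ry":0,"rz":0,"claw":1},{"dx":0,"dy":-0.3,"dz":-0.4,"rx":0,"ry":0,"rz":0,"claw":1},{"dx":0,"dy":-0.2,"dz":-0.3,"rx":0,"ry":0,"rz":0,"claw":1},{"dx":0,"dy":0,"dz":0,"rx":0,"ry":0,"rz":0,"claw":1},{"dx":0,"dy":0,"dz":0,"rx":0,"ry":0,"rz":0,"claw":1}]}}

```text
time_s: 38.8
ee_pos: [0.5612, -0.1732, 0.2851]
eef_rot: [-3.141, -0.0, 3.118]
force: [-0.6, -0.3, -0.7]
grip_width: 0.0006
grip_force: 0.0
```

```bash
cat > m4.py <<'E'
from h import *
o,p,T,P=wristcloud();np.savez("pics/last.npz",P=P,img=p["img"])
Q=P.reshape(-1,3);Q=Q[np.isfinite(Q[:,0])]
c,s=np.cos(np.radians(-1.25)),np.sin(np.radians(-1.25));D=Q-np.array([.5614,-.1687,0])
r=np.c_[D[:,0]*c+D[:,1]*s,-D[:,0]*s+D[:,1]*c,D[:,2]]
print(o["ee_pos"].round(4))
for nm,m in(("plate",(np.abs(r[:,1])<.035)&(np.abs(r[:,0])<.09)),("rail+",(np.abs(r[:,1]-.07)<.0035)&(np.abs(r[:,0])<.09)),("rail-",(np.abs(r[:,1]+.07)<.0035)&(np.abs(r[:,0])<.09))):
    lo=(.115,.145) if nm=="plate" else (.155,.19)
    q=r[m&(r[:,2]>lo[0])&(r[:,2]<lo[1])];A=np.c_[q[:,:2],np.ones(len(q))]
    k=np.abs(q[:,2]-np.median(q[:,2]))<.006;f=np.linalg.lstsq(A[k],q[k][:,2],rcond=None)[0]
    print(nm,len(q),"z med",np.median(q[:,2]).round(4),"slopes rad",f[:2].round(4),"x range",q[:,0].min().round(3),q[:,0].max().round(3))
m=(r[:,2]>.15)&(r[:,2]<.19)&(np.abs(r[:,0])<.13)&(np.abs(r[:,1])<.09)
print(cv2.minAreaRect(r[m][:,:2].astype(np.float32)*1000))
E
python3 m4.py
```

```text
[ 0.5612 -0.1732  0.2851]
plate 9982 z med 0.127 slopes rad [-0.0002  0.0004] x range -0.089 0.09
rail+ 1389 z med 0.167 slopes rad [ 0.0001 -0.0248] x range -0.09 0.088
rail- 1521 z med 0.1668 slopes rad [ 0.0006 -0.0771] x range -0.09 0.088
((-2.4402084350585938, -1.1607208251953125), (196.74142456054688, 150.5949249267578), 0.1317203938961029)
```

Plate top is at 0.127 m and both rails at 0.167 m (nominal 0.128 and 0.168). The tray is level to under 1 mrad and within a few millimetres of centre, and the arm is clear. Handing in.

```bash
python3 -c "
from station import hand_in
print(hand_in())"
```

```text
the job is handed in; nothing more can be done
None
```

The tray is seated flat on all four post shoulders with every hole over its post, the bystanders were not touched, and the job was handed in at about 39 s, though the hand-in returned no verdict; the first two lifts slipped off at the bench because the fingertips turned out to sit about 17 mm behind the reported TCP.

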